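# Clear cracked clay rejects and stack the dry discs for the kiln

## Robot

A 6-joint arm with a two-finger parallel gripper is mounted at the origin on the work surface. World frame = base frame: x ahead of the robot, y to its left, z up, the work surface at z = 0. Lengths are in m, angles in rad, forces in N, time in s.
With the tool pointing down it reaches from about 0.3 to 0.85 m from the base axis. Payload 4.2 kg.
Tool frame: the origin (TCP) lies midway between the tips of the shut fingers; the grasp point (between the pads) lies 19 mm behind it; x points along the fingers, y is the direction in which the jaws open and shut, and the axes are right-handed (so a half turn about x gives the same grasp; the last joint's range is limited). The gripper opens to 91 mm and grips with 3 to 60 N. Pads are 32 mm wide; open, the fingers measure 118 mm over their backs; the gripper's body (76 mm by 178 mm) begins 60 mm behind the grasp point.
Start: joints at [1.098, 0.32, 1.565, -0, 1.257, -0.02], TCP at [0.252, 0.517, 0.214] pointing down, gripper open.
Joint ranges: [-3.11, 3.11], [-0.84, 2.01], [0.21, 2.61], [-1.34, 4.49], [0.05, 2.63], [-2.56, 2.56]. Speed limits (rad/s): [2.57, 2.57, 3.14, 3.14, 3.14, 3.14].

## Interface

Orientations are given as a rotation vector (axis times angle).
In Python, from rig import env gives the robot as it stands.
- The arm moves only by the tool carry_out, never from a script. Its argument "moves" is a list of rows, each a list of 7 numbers: the shift along the tool's x, y, z in cm, then the turn, a rotation vector about the tool's x, y, z in rad, then the closure, from -1 (fully open) to 1 (shut). A call has exactly 10 rows; each row is the pose to reach, as a shift and turn from the pose measured when the call began, along the tool's axes at that moment; what a row does not reach only later rows make up. A row lasts 1/8 s, in which the tool goes at most 62.5 mm and 10.7 degrees, less where a joint would pass 70% of its speed; a pose out of reach is approached as far as the arm can. A call with a gripper value outside its range is refused whole. The fingers move at their own pace and stop on an object; the grip force is fixed at half the most. Time passes only in rows, so rows that repeat a pose let the fingers close, or fill a call up. It gives the time, the measured TCP pose, the force and the opening at its end, in the units of the state.
- env.get_obs(): the state, without advancing time (a new reading comes with each control period).
- env.capture(name): name is "side" or "top"; returns the picture (400x640x3 uint8, red, green, blue); there is no depth.
- env.calibration(name): a dict with "K" (3x3 intrinsics, pixels), "k1" (the pictures are not rectified: a ray, as slopes to the right and down, at radius r is drawn at 1 + k1 r^2 times it, then the intrinsics apply), "R" (3x3) and "t" (3): a world point X has camera coordinates R X + t. Camera axes: x right, y down, z forward; pixel columns grow to the right and rows downward; lengths in m; the calibration is good to about 2 mm. A picture is of the moment at which its call begins. calibration takes no time and is no camera call.
- env.job_done(): hands the job in, once; it reports no verdict.
Trained networks look in the newest picture that a camera, given by its name, has taken for a name from the list of things; names that differ only in an ending like _2 or _b are one class to them, and where a whole thing is asked for, a point or a joint stands for the part that bears it (a point fixed in the world has none). Each returns a list of dicts, best first, with "confidence" (0 to 1); they miss things now and then, are a little off and sometimes report something else, mostly with a low value. They report only what shows in the picture. A call takes as long as a camera call. They do not tell look-alikes from the thing itself.
- env.look_for(name, camera): "xyz" ([x, y, z] in m, in world coordinates, good to about 4 mm: the middle of the surface that is visible of it).
- env.regions_of(name, camera): "mask" (400x640 bool, what is visible of it).
The state is a dict: "clock": time; "joint_positions": joint angles; "qd": joint speeds; "joint_efforts": joint torques, N m; "position": TCP position; "tcp_rot": TCP orientation; "ft_force": force on the tool from outside, world axes, zero at the start; "wrist_torque": the same for the moment, N m; "grip_width": finger opening in m.
Only numpy, scipy, OpenCV 4.12 (cv2) and the standard library are available. Lean on these libraries where they do the work, as an engineer would, in place of code of your own. Each camera call takes 0.05 s, during which the arm holds its last target.

## Task

First push every cracked brown reject slab off the far edge of the table so that it drops into the reclaim tub below; slide them, never lift them. Then stack all the dry clay discs flat and dot side up on the round kiln plate, largest at the bottom and each next one smaller, centred on the plate's ring, and leave the wooden rib and the loop tool where they lie.

Things in the scene. Friction and masses are not known exactly. Their poses are not given: they have to be found in the camera images.
- tub_in (a point): Centre of the inner floor of the open reclaim tub (grey plastic, on a trolley) that stands below the far edge of the table. Inside 284 (x) x 364 (y) mm, walls 8 mm; its rim is 102 mm above this point and 50 mm below the table top. Axes parallel to the world's. Its place along the edge varies.
- tub_edge (a point): Point on the far edge of the table top (the edge runs straight along world y, level with the table top) in front of the middle of the tub. The tub reaches 190 mm to either side of it along y (182 mm inside); it begins 50 mm under the table and ends 250 mm beyond the edge.
- plate_top (a point): Centre of the top face of the fixed round kiln plate: cream, 170 mm diameter, 15 mm thick, lying on the table, with a thin dark centre ring of 82 mm diameter drawn on it. z up. It is on the left or the right of the table.
- board: Fixed plywood ware board, 200 (x) x 290 (y) x 15 mm, on the table, on the side opposite to the kiln plate; the dry discs start on it. Origin: centre of its underside.
- disc70_mid (a point): Centre (half-way up) of the terracotta red dry unglazed clay disc: flat, 70 mm diameter, 16 mm thick, about 117 g. Own z is its axis, up when the dot is on top, as at the start; a small black dot marks the centre of its top face. May be absent.
- disc62_mid (a point): Centre (half-way up) of the cream dry unglazed clay disc: flat, 62 mm diameter, 16 mm thick, about 92 g. Own z is its axis, up when the dot is on top, as at the start; a small black dot marks the centre of its top face. May be absent.
- disc54_mid (a point): Centre (half-way up) of the blue-grey dry unglazed clay disc: flat, 54 mm diameter, 16 mm thick, about 70 g. Own z is its axis, up when the dot is on top, as at the start; a small black dot marks the centre of its top face. May be absent.
- disc46_mid (a point): Centre (half-way up) of the sandy yellow dry unglazed clay disc: flat, 46 mm diameter, 16 mm thick, about 51 g. Own z is its axis, up when the dot is on top, as at the start; a small black dot marks the centre of its top face. May be absent.
- disc38_mid (a point): Centre (half-way up) of the grey-green dry unglazed clay disc: flat, 38 mm diameter, 16 mm thick, about 34 g. Own z is its axis, up when the dot is on top, as at the start; a small black dot marks the centre of its top face. May be absent.
- reject_a_mid (a point): Centre (half-way up) of a cracked reject: dark brown round clay slab with a jagged black crack, 96 mm diameter, 18 mm thick, about 220 g, lying flat on the table. Own z is its axis. May be absent.
- reject_b_mid (a point): Centre (half-way up) of a cracked reject: dark brown round clay slab with a jagged black crack, 96 mm diameter, 18 mm thick, about 220 g, lying flat on the table. Own z is its axis. May be absent.
- reject_c_mid (a point): Centre (half-way up) of a cracked reject: dark brown round clay slab with a jagged black crack, 96 mm diameter, 18 mm thick, about 220 g, lying flat on the table. Own z is its axis. May be absent.
- rib: Bystander: dark wooden throwing rib lying flat, 30 x 85 x 8 mm. Origin: centre of its underside. Not to be disturbed.
- loop_tool: Bystander: wooden-handled wire loop tool, 135 mm long, 12 mm thick. Origin: centre of its underside. Not to be disturbed.
Things that resemble listed ones, but are neither listed nor needed, are in the scene too. What is shaped like the part that bears reject_c_mid but turquoise is not meant. What is shaped like the part that bears disc62_mid but purple is not meant.

How it is judged:
By the outcome, as a careful person would: the job done as asked, in the order asked, and still so for the second after the job is handed in, with the robot touching nothing.
Of disc70, disc62, disc54, disc46, disc38 only 4 to 5 are there at a start; the rules pass over those that are not, and their reading is None.
Of reject_a, reject_b, reject_c only 2 to 3 are there at a start; the rules pass over those that are not, and their reading is None.
At some moment in a run one of reject_a, reject_b, reject_c may be knocked a few centimetres aside while the robot is not near it.
Once in a run the grip may slacken for a moment while it holds something.
It also fails if it takes over 210 s, if anything falls off the work surface, if the arm or the gripper's body presses on something with over 40 N, if the wrist force passes 120 N, or if a joint passes its speed limit or range.

## Working session

There is one attempt and no reset: what is moved stays moved. The work goes in short steps, Python scripts to look and compute and a tool call to move; the robot and the scene stay as the last step left them, time stands still between calls to the robot, and variables do not carry over. Pictures are saved under pics/ and viewed, and the job is handed in when it is done.

Besides the shell and the picture viewer there is one more tool, called after "Request:" as name(argument=value, ...) on one line, values as JSON. carry_out: Moves the arm, as the interface text tells. Its arguments: {"type":"object","properties":{"moves":{"type":"array"}},"required":["moves"]}

```bash
ls; mkdir -p pics; python3 - <<'E'
from rig import env
import cv2
o=env.get_obs()
for k,v in o.items(): print(k,v)
for c in("side","top"):
    im=env.capture(c); cv2.imwrite(f"pics/a_{c}.png",im[:,:,::-1]); print(c,env.calibration(c))
E
```

```text
pics
clock 0.0
joint_positions [ 1.09799100e+00  3.20281857e-01  1.56565305e+00  1.30376595e-05
  1.25737835e+00 -2.00022468e-02]
qd [ 1.30524691e-03  9.14932654e-04  9.87148620e-04 -1.12803373e-03
 -1.44903939e-03 -3.70002976e-05]
joint_efforts [ 4.53368903e-04 -4.12458944e+01 -2.31968129e+01  7.26666790e-02
  4.56206140e-02 -1.35862451e-04]
position [0.25132904 0.51661921 0.21313612]
tcp_rot [ 0.35378666  1.54190693 -0.35642156]
ft_force [-0.03337453 -0.19787693  0.14895157]
wrist_torque [ 0.03846527  0.03023203 -0.01844959]
grip_width 0.09092194565043712
side {'K': array([[462.65492068,   0.        , 318.45555257],
       [  0.        , 462.65492068, 194.8944087 ],
       [  0.        ,   0.        ,   1.        ]]), 'k1': -0.06970693345395322, 'R': array([[ 0.82073618, -0.57124077, -0.00872357],
       [-0.43725276, -0.61825344, -0.65312534],
       [ 0.36769844,  0.53985801, -0.75719957]]), 't': array([-0.53587849,  0.22764653,  1.00893589])}
top {'K': array([[486.14580666,   0.        , 319.45411113],
       [  0.        , 486.14580666, 207.14965335],
       [  0.        ,   0.        ,   1.        ]]), 'k1': -0.019625229164059878, 'R': array([[ 0.02500743, -0.99967142, -0.00562929],
       [-0.99045531, -0.02401259, -0.13572644],
       [ 0.13554667,  0.00896972, -0.99073036]]), 't': array([-0.05669879,  0.58219787,  1.28138168])}
```

View pics/a_top.png

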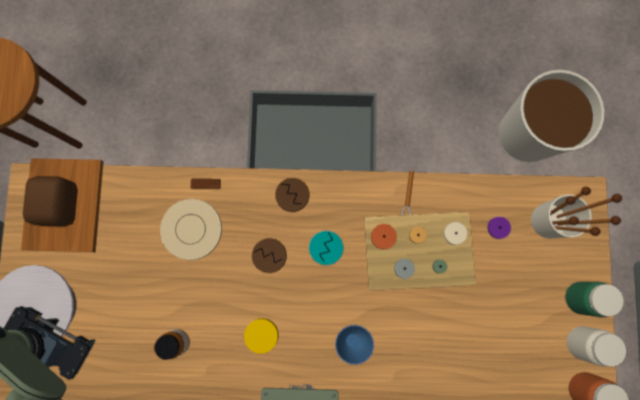

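View pics/a_side.png

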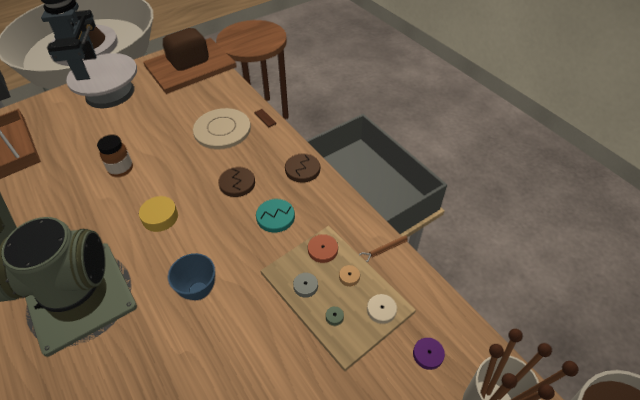

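Top view: brown rejects at (292,195) and (269,255), with the turquoise look-alike at (326,248). The kiln plate is at (190,228) and the tub at about (313,130). The board has red (384,236), yellow (418,235), cream (456,233), blue-grey (404,268) and green (440,266) discs. The purple look-alike at (499,228) is not wanted, and neither is the yellow item at (261,336). The rib is at (206,184) and the loop tool at (409,190).

```bash
cat > h.py <<'E'
import numpy as np, cv2
from rig import env
from scipy.spatial.transform import Rotation as Rn
def ray(c,u,v):
    C=env.calibration(c);K=C["K"]
    x=(u-K[0,2])/K[0,0];y=(v-K[1,2])/K[1,1]
    X,Y=x,y
    for _ in range(20):
        f=1+C["k1"]*(X*X+Y*Y);X,Y=x/f,y/f
    d=C["R"].T@np.array([X,Y,1]);o=-C["R"].T@C["t"]
    return o,d
def p2w(c,u,v,z):
    o,d=ray(c,u,v);return o+d*(z-o[2])/d[2]
def w2p(c,X):
    C=env.calibration(c);q=C["R"]@np.array(X)+C["t"];a=q[:2]/q[2]
    a=a*(1+C["k1"]*(a@a));return C["K"][:2,:2]@a+C["K"][:2,2]
def snap(c,name,crop=None,s=1):
    im=env.capture(c)
    if crop: x0,y0,x1,y1=crop; im=im[y0:y1,x0:x1]
    cv2.imwrite("pics/"+name,cv2.resize(im,None,fx=s,fy=s,interpolation=cv2.INTER_CUBIC)[:,:,::-1])
ZT={'disc70_mid':.031,'disc62_mid':.031,'disc54_mid':.031,'disc46_mid':.031,'disc38_mid':.031,'reject_a_mid':.018,'plate_top':.015}
def cen(c,name,z):
    """mask -> centre of ellipse of region at height z"""
    r=[]
    for q in env.regions_of(name,c):
        m=q["mask"].astype(np.uint8)
        if m.sum()<20: continue
        ys,xs=np.nonzero(m);r.append((round(q["confidence"],2),xs.mean(),ys.mean(),p2w(c,xs.mean(),ys.mean(),z),m.sum()))
    return r
E
python3 - <<'E'
from h import *
np.set_printoptions(precision=4,suppress=True)
for c in("top","side"): env.capture(c)
for n in["disc70_mid","disc62_mid","disc54_mid","disc46_mid","disc38_mid","reject_a_mid","rib","loop_tool","board"]:
  for c in("top","side"):
    z=ZT.get(n,.01)
    print(n,c)
    for r in cen(c,n,z)[:4]: print("   ",r[0],np.round(r[1:3],1),r[3],r[4])
for n in["tub_in","tub_edge","plate_top"]:
  for c in("top","side"):
    print(n,c,[(round(q["confidence"],2),np.round(q["xyz"],4)) for q in env.look_for(n,c)[:2]])
E
```

```text
disc70_mid top
    0.77 [383.  236.4] [ 0.5088 -0.2166  0.031 ] 511
disc70_mid side
    0.62 [322.3 248.1] [ 0.51   -0.2213  0.031 ] 701
disc62_mid top
    0.66 [498.9 227.9] [ 0.5394 -0.5318  0.031 ] 398
    0.62 [455.8 233.5] [ 0.5213 -0.4142  0.031 ] 402
disc62_mid side
    0.86 [381.4 308.2] [ 0.5235 -0.4148  0.031 ] 638
    0.68 [305.  284.4] [ 0.4255 -0.2767  0.031 ] 511
    0.65 [428.6 353.3] [ 0.5366 -0.5429  0.031 ] 804
    0.15 [302.1 167.6] [0.6134 0.0182 0.031 ] 863
disc54_mid top
    0.73 [403.9 268.7] [ 0.4233 -0.2734  0.031 ] 340
disc54_mid side
    0.66 [305.4 284. ] [ 0.4266 -0.2765  0.031 ] 518
disc46_mid top
    0.79 [417.4 234.9] [ 0.515  -0.3099  0.031 ] 233
disc46_mid side
    0.74 [348.8 275.5] [ 0.5157 -0.3134  0.031 ] 370
disc38_mid top
    0.64 [439.6 266.7] [ 0.4307 -0.3693  0.031 ] 165
disc38_mid side
    0.62 [334.6 315.6] [ 0.4345 -0.3723  0.031 ] 283
reject_a_mid top
    0.66 [291.9 194.7] [0.6194 0.0352 0.018 ] 916
reject_a_mid side
    0.64 [302.3 167.2] [0.6211 0.0298 0.018 ] 792
rib top
    0.66 [205.9 183.6] [0.6463 0.2779 0.01  ] 338
rib side
    
[... 157 characters left out ...]
1  ] 213
loop_tool side
    0.64 [385.2 247.1] [ 0.6397 -0.2921  0.01  ] 263
board top
    0.8 [420. 253.] [ 0.4673 -0.3208  0.01  ] 6024
    0.69 [312.  130.8] [ 0.8058 -0.0155  0.01  ] 10103
    0.2 [205.6 183.7] [0.6461 0.2788 0.01  ] 313
    0.17 [409.  189.2] [ 0.6441 -0.2909  0.01  ] 183
board side
    0.85 [336.5 299.8] [ 0.466  -0.3366  0.01  ] 8779
tub_in top [(0.78, array([ 0.8576, -0.0168, -0.1479]))]
tub_in side [(0.97, array([ 0.887 , -0.0195, -0.1436]))]
tub_edge top [(0.8, array([ 0.8559, -0.0125, -0.1514]))]
tub_edge side [(0.96, array([ 0.8888, -0.021 , -0.1483]))]
plate_top top [(0.72, array([0.5204, 0.3127, 0.0157]))]
plate_top side [(0.9, array([0.5188, 0.3063, 0.0204]))]
```

```bash
cat >> h.py <<'E'
def Rdown(yaw):
    # tool x down, tool z (push direction) at heading yaw, tool y = jaw
    z=np.array([np.cos(yaw),np.sin(yaw),0]);x=np.array([0,0,-1.]);y=np.cross(z,x)
    return np.stack([x,y,z],1)
def goto(p,yaw=None):
    o=env.get_obs();R=Rn.from_rotvec(o["tcp_rot"]).as_matrix()
    s=R.T@(np.array(p)-o["position"])*100
    r=np.zeros(3) if yaw is None else Rn.from_matrix(R.T@Rdown(yaw)).as_rotvec()
    print("t",round(o["clock"],2),"pos",np.round(o["position"],4),"shift",np.round(s,2),"turn",np.round(r,3))
E
python3 - <<'E'
from h import *
np.set_printoptions(precision=4,suppress=True)
o=env.get_obs();print(Rn.from_rotvec(o["tcp_rot"]).as_matrix())
im=env.capture("top");env.capture("side")
for c in("top","side"):
  print([(round(q["confidence"],2),np.round(q["xyz"],4)) for q in env.look_for("reject_b_mid",c)])
for u in(100,200,300,380,500):print(u,p2w("top",u,170,0))
for u in(250,257,370,376):print(u,p2w("top",u,130,-.05))
print(p2w("top",269,255.5,.018),p2w("top",326,248,.018))
s=im[150:300,160:340]; cv2.imwrite("pics/b.png",cv2.resize(s,None,fx=4,fy=4)[:,:,::-1])
goto([.54,.034,.1],0)
E
```

```text
[[ 0.      0.4374  0.8992]
 [ 0.0001  0.8992 -0.4374]
 [-1.      0.0001 -0.    ]]
[]
[(0.7, array([ 0.4328, -0.3759,  0.0315]))]
100 [0.6804 0.5855 0.    ]
200 [0.6869 0.2994 0.    ]
300 [0.6936 0.0157 0.    ]
380 [ 0.699  -0.2105  0.    ]
500 [ 0.7073 -0.5503  0.    ]
250 [ 0.8221  0.1707 -0.05  ]
257 [ 0.8225  0.1498 -0.05  ]
370 [ 0.8303 -0.1857 -0.05  ]
376 [ 0.8308 -0.2035 -0.05  ]
[0.45   0.0921 0.018 ] [ 0.4742 -0.0628  0.018 ]
t 1.6 pos [0.2516 0.5171 0.214 ] shift [ 11.4  -30.82  47.07] turn [-0.453  0.    -0.   ]
```

View pics/b.png

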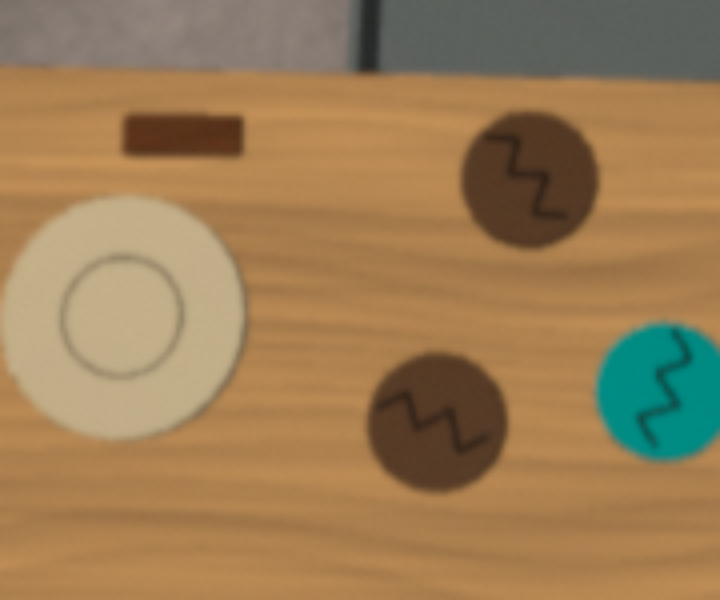

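The choice is clear: the two brown slabs with black cracks are the rejects, at (292,195) and (269,255). The turquoise one stays. I move behind reject A first.

Request:
carry_out(moves=[[1,-6,9,-0.1,0,0,-0.3],[2,-12,18,-0.2,0,0,-0.3],[3,-18,28,-0.3,0,0,-0.3],[4,-24,37,-0.4,0,0,-0.3],[5,-30.8,47,-0.453,0,0,-0.3],[6,-30.8,47,-0.453,0,0,-0.3],[8,-30.8,47,-0.453,0,0,-0.3],[11.4,-30.8,47,-0.453,0,0,-0.3],[11.4,-30.8,47,-0.453,0,0,-0.3],[11.4,-30.8,47,-0.453,0,0,-0.3]])

```text
clock: 2.85
position: [0.5398, 0.0319, 0.0982]
tcp_rot: [0.002, 1.573, -0.003]
ft_force: [-0.1, 0.6, 0.5]
grip_width: 0.0594
```

```bash
python3 - <<'E'
from h import *
snap("top","c.png");print(env.get_obs()["grip_width"]);goto([.535,.034,.006],0)
E
```

```text
0.05909589899219409
t 2.9 pos [0.5401 0.0317 0.0981] shift [ 9.21  0.23 -0.5 ] turn [-0.003 -0.002  0.001]
```

View pics/c.png

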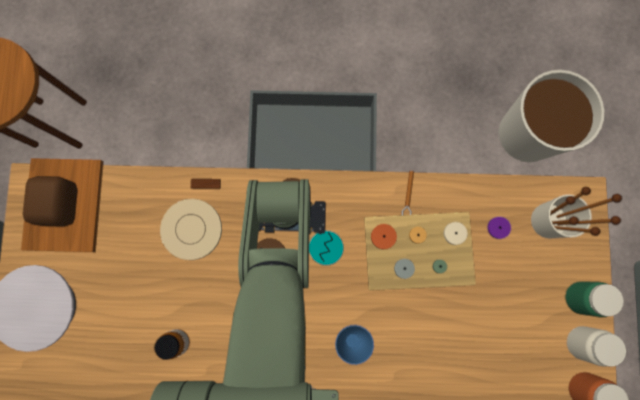

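The top view is blocked by the arm, and reject A is just visible at (292,181). I check with the side camera.

Request:
carry_out(moves=[[3,0.2,-0.5,0,0,0,-0.3],[6,0.2,-0.5,0,0,0,-0.3],[8,0.2,-0.5,0,0,0,-0.3],[9,0.2,-0.5,0,0,0,-0.3],[9.1,0.2,-0.5,0,0,0,-0.3],[9.1,0.2,-0.5,0,0,0,-0.3],[9.1,0.2,-0.5,0,0,0,-0.3],[9.1,0.2,-0.5,0,0,0,-0.3],[9.1,0.2,-0.5,0,0,0,-0.3],[9.1,0.2,-0.5,0,0,0,-0.3]])

```text
clock: 4.15
position: [0.535, 0.0336, 0.0071]
tcp_rot: [0.002, 1.573, -0.003]
ft_force: [-0.3, 0.4, -0.6]
grip_width: 0.0592
```

```bash
python3 - <<'E'
from h import *
snap("side","d.png");goto([.65,.034,.006],0)
E
```

```text
t 4.2 pos [0.535  0.0336 0.0071] shift [ 0.09  0.07 11.5 ] turn [-0.003 -0.002  0.001]
```

View pics/d.png

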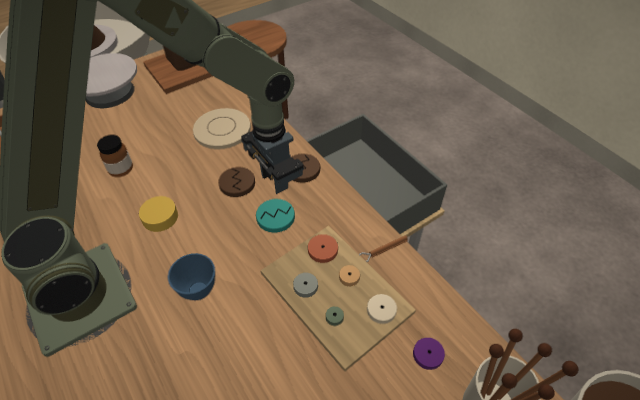

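Side view: the gripper is right behind reject A at (300,167). Now I push it steadily.

Request:
carry_out(moves=[[0,0,1,0,0,0,-0.3],[0,0,2.2,0,0,0,-0.3],[0,0,3.5,0,0,0,-0.3],[0,0,5,0,0,0,-0.3],[0,0,6.5,0,0,0,-0.3],[0,0,8,0,0,0,-0.3],[0,0,9.5,0,0,0,-0.3],[0,0,11,0,0,0,-0.3],[0,0,12.5,0,0,0,-0.3],[0,0,14,0,0,0,-0.3]])

```text
clock: 5.45
position: [0.6763, 0.0332, 0.0068]
tcp_rot: [0.002, 1.572, -0.003]
ft_force: [-0.5, -0.0, 0.1]
grip_width: 0.0593
```

```bash
python3 - <<'E'
from h import *
snap("side","e.png");snap("top","f.png")
E
```

```text
(no output)
```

View pics/e.png

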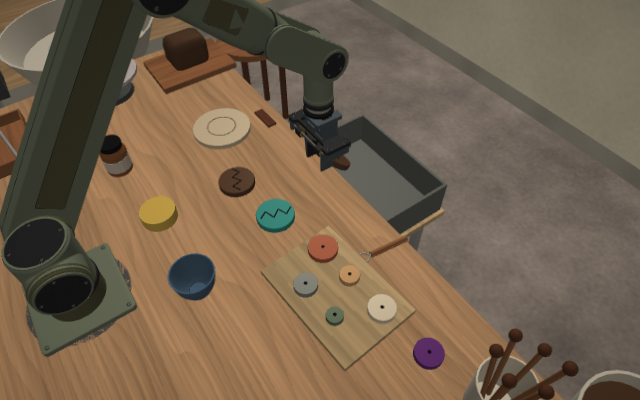

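View pics/f.png

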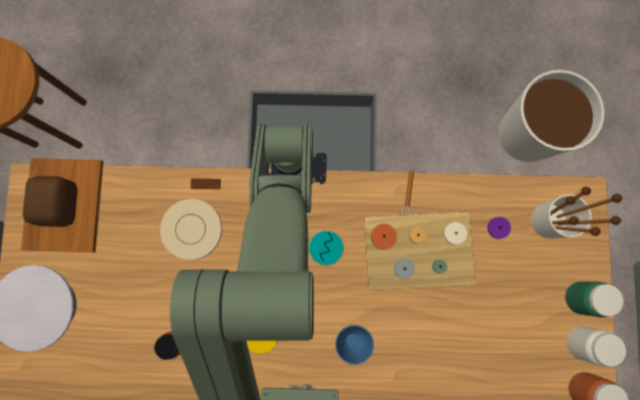

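Request:
carry_out(moves=[[0,0,1,0,0,0,-0.3],[0,0,2,0,0,0,-0.3],[0,0,2.5,0,0,0,-0.3],[-2,0,2,0,0,0,-0.3],[-6,0,0,0,0,0,-0.3],[-10,0,-4,0,0,0,-0.3],[-10,1,-10,0.1,0,0,-0.3],[-10,4,-16,0.2,0,0,-0.3],[-10,7,-22,0.29,0,0,-0.3],[-10,8.4,-28,0.29,0,0,-0.3]])

```text
clock: 6.8
position: [0.4037, 0.1168, 0.1078]
tcp_rot: [0.231, 1.555, -0.23]
ft_force: [0.3, 1.9, 0.4]
grip_width: 0.0592
```

```bash
python3 - <<'E'
from h import *
snap("side","g.png");snap("top","i.png");goto([.369,.117,.006],-.295)
for c in("top","side"):
  for r in cen(c,"reject_a_mid",.018): print(c,r)
E
```

```text
t 6.9 pos [0.3976 0.1159 0.1067] shift [10.08 -0.68 -2.73] turn [ 0.005 -0.004  0.003]
top (0.56, np.float64(297.92934782608694), np.float64(149.19701086956522), array([0.74917384, 0.02241175, 0.018     ]), np.uint64(736))
side (0.87, np.float64(354.0967741935484), np.float64(176.94700460829492), array([ 0.71257718, -0.0784974 ,  0.018     ]), np.uint64(434))
```

View pics/g.png

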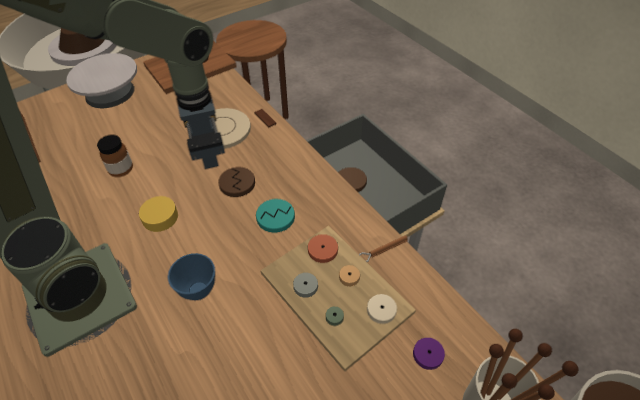

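View pics/i.png

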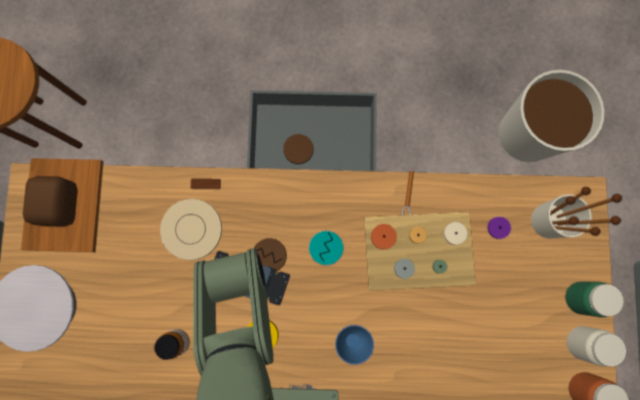

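Reject A lies in the tub at top (298,149), and B is unmoved at (269,255). I go down behind B, moving back first so the fingers clear it.

Request:
carry_out(moves=[[0,-0.4,-1.4,0,0,0,-0.3],[0,-0.7,-2.8,0,0,0,-0.3],[3,-0.7,-2.8,0,0,0,-0.3],[6,-0.7,-2.8,0,0,0,-0.3],[8.5,-0.7,-2.8,0,0,0,-0.3],[10,-0.7,-2.8,0,0,0,-0.3],[10,-0.7,-2.8,0,0,0,-0.3],[10,-0.7,-2.8,0,0,0,-0.3],[10,-0.7,-2.8,0,0,0,-0.3],[10,-0.7,-2.8,0,0,0,-0.3]])

```text
clock: 8.25
position: [0.3769, 0.1177, 0.0083]
tcp_rot: [0.229, 1.554, -0.228]
ft_force: [-0.2, -0.2, 1.1]
grip_width: 0.0594
```

```bash
python3 - <<'E'
from h import *
snap("side","j.png",(120,60,360,240),3);print(p2w("side",237,180,.018),p2w("top",269.3,255.5,.018));goto([.45,.092,.006],-.295)
E
```

```text
[0.4554804 0.0902883 0.018    ] [0.44998915 0.09127145 0.018     ]
t 8.3 pos [0.3768 0.1176 0.0082] shift [ 0.25 -0.35  7.74] turn [ 0.003  0.005 -0.001]
```

View pics/j.png

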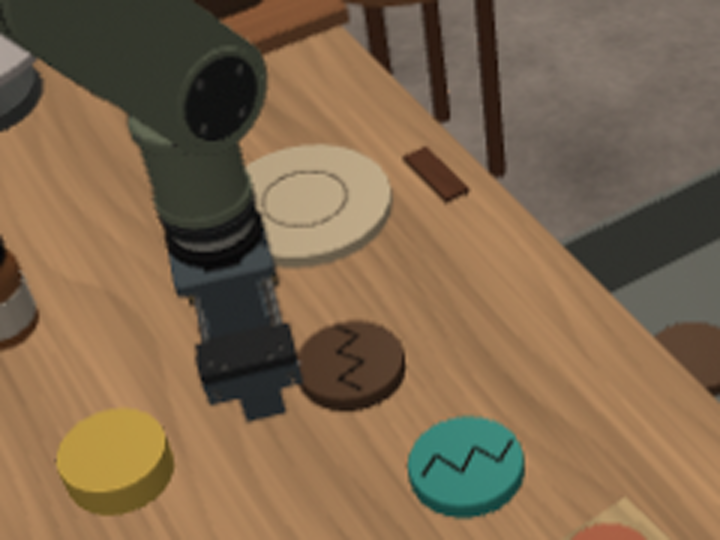

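Request:
carry_out(moves=[[0.1,-0.2,1,0,0,0,-0.3],[0.1,-0.3,2,0,0,0,-0.3],[0.1,-0.3,3.5,0,0,0,-0.3],[0.1,-0.3,5.2,0,0,0,-0.3],[0.1,-0.3,7,0,0,0,-0.3],[0.1,-0.3,9,0,0,0,-0.3],[0.1,-0.3,11,0,0,0,-0.3],[0.1,-0.3,13,0,0,0,-0.3],[0.1,-0.3,14.5,0,0,0,-0.3],[0.1,-0.3,15.5,0,0,0,-0.3]])

```text
clock: 9.55
position: [0.5254, 0.0698, 0.0077]
tcp_rot: [0.23, 1.554, -0.228]
ft_force: [-0.9, -0.9, -0.4]
grip_width: 0.059
```

```bash
python3 - <<'E'
from h import *
snap("side","k.png");goto([.69,.023,.006],-.295)
E
```

```text
t 9.6 pos [0.5267 0.0697 0.0079] shift [ 0.3   0.22 16.98] turn [ 0.003  0.007 -0.002]
```

View pics/k.png

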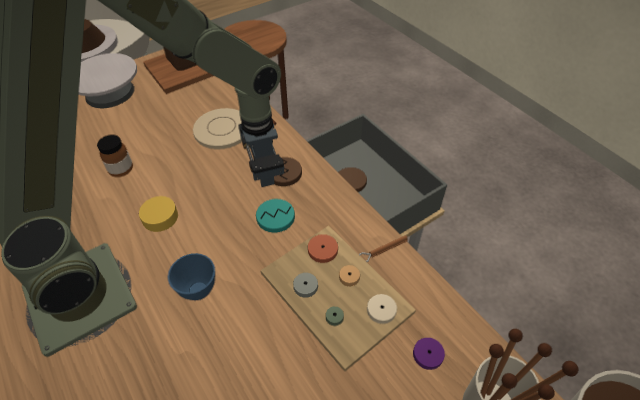

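B is cradled at (288,171) and sliding with the fingers, so I keep pushing.

Request:
carry_out(moves=[[0.1,0,1,0,0,0,-0.3],[0.1,0,2.5,0,0,0,-0.3],[0.1,0,4.2,0,0,0,-0.3],[0.1,0,6,0,0,0,-0.3],[0.1,0,8,0,0,0,-0.3],[0.1,0,10,0,0,0,-0.3],[0.1,0,12,0,0,0,-0.3],[0.1,0,14,0,0,0,-0.3],[0.1,0,16,0,0,0,-0.3],[0.1,0,17.5,0,0,0,-0.3]])

```text
clock: 10.85
position: [0.6965, 0.0187, 0.0082]
tcp_rot: [0.229, 1.549, -0.228]
ft_force: [-0.6, 1.2, -0.6]
grip_width: 0.0593
```

```bash
python3 - <<'E'
from h import *
snap("side","l.png");goto([.509,-.219,.15],0)
E
```

```text
t 10.9 pos [0.6984 0.0182 0.0082] shift [-14.39 -28.13 -11.14] turn [-0.292  0.012 -0.001]
```

View pics/l.png

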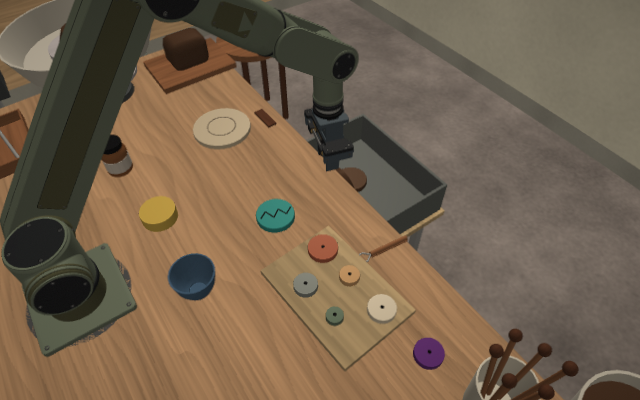

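Request:
carry_out(moves=[[-3,0,0.5,0,0,0,-1],[-7,0,0,0,0,0,-1],[-11,0,-3,0,0,0,-1],[-14,0,-7,-0.1,0,0,-1],[-14,0,-12,-0.2,0,0,-1],[-14,0,-18,-0.29,0,0,-1],[-14,0,-22,-0.29,0,0,-1],[-14,0,-22,-0.29,0,0,-1],[-14,0,-22,-0.29,0,0,-1],[-14,0,-22,-0.29,0,0,-1]])

```text
clock: 12.15
position: [0.4875, 0.0814, 0.1457]
tcp_rot: [0.002, 1.557, -0.002]
ft_force: [-0.0, -0.4, -0.3]
grip_width: 0.0911
```

```bash
python3 - <<'E'
from h import *
snap("side","m.png");snap("top","n.png")
for n in["disc70_mid","disc62_mid","disc54_mid","disc46_mid","disc38_mid"]:
  for c in("top","side"):
    for q in env.look_for(n,c)[:2]: print(n,c,round(q["confidence"],2),np.round(q["xyz"],4))
E
```

```text
disc70_mid top 0.73 [ 0.5077 -0.2202  0.0279]
disc70_mid side 0.71 [ 0.5091 -0.2199  0.0299]
disc70_mid side 0.59 [0.6605 0.2503 0.0111]
disc62_mid top 0.89 [ 0.5238 -0.4082  0.0294]
disc62_mid top 0.64 [ 0.5425 -0.5372  0.0151]
disc62_mid side 0.76 [ 0.5269 -0.4142  0.0246]
disc62_mid side 0.6 [ 0.5419 -0.5377  0.0136]
disc54_mid top 0.55 [ 0.4248 -0.2728  0.0281]
disc54_mid side 0.86 [ 0.4231 -0.2787  0.0321]
disc54_mid side 0.68 [ 0.4341 -0.3737  0.0348]
disc46_mid top 0.75 [ 0.5211 -0.3096  0.0298]
disc46_mid top 0.39 [ 0.8679 -0.0275 -0.1531]
disc46_mid side 0.79 [ 0.5144 -0.3115  0.0322]
disc46_mid side 0.18 [0.6576 0.2525 0.0096]
disc38_mid top 0.66 [ 0.4395 -0.3674  0.0306]
```

View pics/m.png

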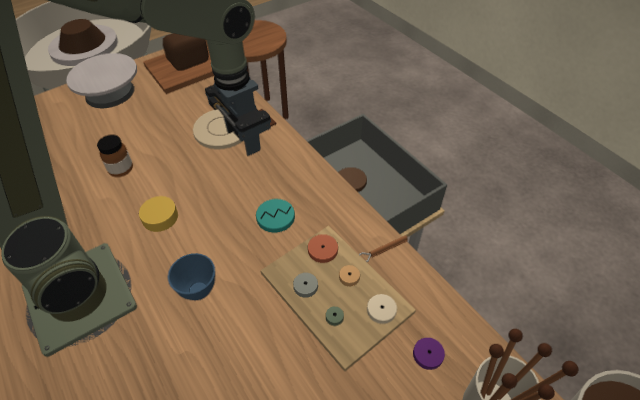

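View pics/n.png

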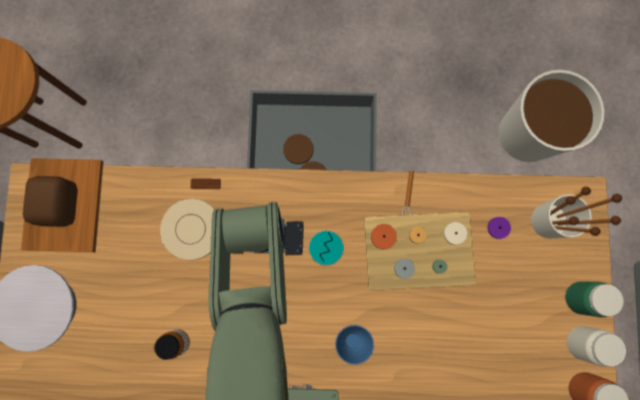

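Both rejects are in the tub, at (298,149) and (314,167), the second partly under the edge. Now I refine the disc, plate and gripper centres using dots and the ring in both cameras.

```bash
cat >> h.py <<'E'
def blobfit(c,im,guess,z,hw=0.012,ztop=None):
    # dark dot centroid near world guess
    u,v=w2p(c,[*guess,z]);u0,v0=int(round(u)),int(round(v));h=5
    g=cv2.cvtColor(im,cv2.COLOR_RGB2GRAY).astype(float)[v0-h:v0+h+1,u0-h:u0+h+1]
    w=np.clip(np.median(g)-12-g,0,None)
    yy,xx=np.mgrid[-h:h+1,-h:h+1]
    if w.sum()==0:return None
    i=np.unravel_index(w.argmax(),w.shape);m=(abs(yy-yy[i])<=2)&(abs(xx-xx[i])<=2);w=w*m
    return u0+(w*xx).sum()/w.sum(),v0+(w*yy).sum()/w.sum()
def tri(pts):
    A=[];b=[]
    for c,u,v in pts:
        o,d=ray(c,u,v);d=d/np.linalg.norm(d);P=np.eye(3)-np.outer(d,d);A.append(P);b.append(P@o)
    return np.linalg.lstsq(np.vstack(A),np.hstack(b),rcond=None)[0]
E
python3 - <<'E'
from h import *
np.set_printoptions(precision=4,suppress=True)
im={c:cv2.imread(f"pics/a_{c}.png")[:,:,::-1].copy() for c in("top","side")}
G=dict(d70=(.509,-.219),d62=(.5225,-.414),d54=(.4245,-.275),d46=(.5155,-.311),d38=(.433,-.371))
for k,g in G.items():
    P=[(c,*blobfit(c,im[c],g,.031)) for c in im]
    print(k,*[p2w(*p,.031)[:2] for p in P],"tri",tri(P))
# plate by colour-edge: outer circle via board of HSV in both
for c,b in(("top",(150,190,230,270)),("side",(185,100,260,155))):
    x0,y0,x1,y1=b;s=im[c][y0:y1,x0:x1]
    lab=cv2.cvtColor(s,cv2.COLOR_RGB2HSV);m=((lab[...,1]<95)&(lab[...,2]>110)).astype(np.uint8)
    n,l,st,ce=cv2.connectedComponentsWithStats(m);i=1+st[1:,4].argmax()
    cn=max(cv2.findContours((l==i).astype(np.uint8),cv2.RETR_EXTERNAL,cv2.CHAIN_APPROX_NONE)[0],key=len)
    e=cv2.fitEllipse(cn);print(c,st[i],e, p2w(c,e[0][0]+x0,e[0][1]+y0,.015))
E
python3 - <<'E'
import cv2
a=cv2.imread('pics/a_top.png')[180:280,140:240];b=cv2.imread('pics/a_side.png')[90:160,180:280]
cv2.imwrite('pics/o.png',cv2.hconcat([cv2.resize(a,(400,400)),cv2.copyMakeBorder(cv2.resize(b,(400,280)),0,120,0,0,0)]))
E
```

```text
d70 [ 0.5103 -0.2186] [ 0.5133 -0.2169] tri [ 0.5109 -0.2186  0.0345]
d62 [ 0.5238 -0.414 ] [ 0.5267 -0.4123] tri [ 0.5242 -0.4133  0.0351]
d54 [ 0.4248 -0.2747] [ 0.4278 -0.273 ] tri [ 0.4257 -0.2745  0.0348]
d46 [ 0.5162 -0.3113] [ 0.5198 -0.3096] tri [ 0.5169 -0.311   0.0352]
d38 [ 0.4328 -0.3708] [ 0.4362 -0.3688] tri [ 0.4337 -0.3702  0.0355]
top [  10    9   62   61 2897] ((40.50418472290039, 39.038421630859375), (58.91975021362305, 60.795467376708984), 51.80436706542969) [0.5172 0.312  0.015 ]
side [   8    8   58   38 1703] ((36.146488189697266, 26.734716415405273), (36.4098014831543, 57.21534729003906), 80.29852294921875) [0.5195 0.3095 0.015 ]
```

View pics/o.png

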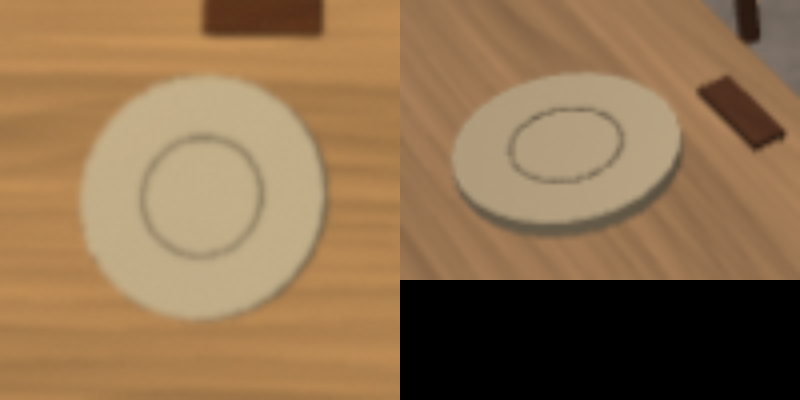

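```bash
python3 - <<'E'
from h import *
np.set_printoptions(precision=4,suppress=True)
# ring: dark-ridge ellipse fit around guess
for c,zz in(("top",.015),("side",.015)):
    im=cv2.cvtColor(cv2.imread(f"pics/a_{c}.png"),cv2.COLOR_BGR2GRAY).astype(np.float32)
    im=cv2.resize(im,None,fx=4,fy=4,interpolation=cv2.INTER_CUBIC)
    g=np.array([.519,.311])
    for it in range(4):
        P=[]
        for t in np.linspace(0,2*np.pi,72,endpoint=False):
            best=None
            for r in np.linspace(.034,.048,29):
                X=[g[0]+r*np.cos(t),g[1]+r*np.sin(t),zz];u,v=w2p(c,X)
                val=im[int(round(v*4+1.5)),int(round(u*4+1.5))]
                if best is None or val<best[0]: best=(val,X[:2])
            P.append(best[1])
        P=np.array(P);A=np.c_[2*P,np.ones(len(P))];s=np.linalg.lstsq(A,(P**2).sum(1),rcond=None)[0]
        g=s[:2]
    print(c,g,np.sqrt(s[2]+g@g))
goto([.511,-.218,.12],-np.pi/2)
E
```

```text
Traceback (most recent call last):
  File "h.py", line 15, in w2p
    C=env.calibration(c);q=C["R"]@np.array(X)+C["t"];a=q[:2]/q[2]
ValueError: time passes only in moves, steps and waits
```

```bash
sed -i 's/env.calibration(c)/CAL(c)/' h.py; sed -i '3a from functools import lru_cache\nCAL=lru_cache(None)(env.calibration)' h.py; head -8 h.py; python3 - <<'E'
from h import *
np.set_printoptions(precision=4,suppress=True)
for c,zz in(("top",.015),("side",.015)):
    im=cv2.cvtColor(cv2.imread(f"pics/a_{c}.png"),cv2.COLOR_BGR2GRAY).astype(np.float32)
    im=cv2.resize(im,None,fx=4,fy=4,interpolation=cv2.INTER_CUBIC)
    g=np.array([.519,.311])
    for it in range(4):
        P=[]
        for t in np.linspace(0,2*np.pi,72,endpoint=False):
            best=None
            for r in np.linspace(.034,.048,29):
                X=[g[0]+r*np.cos(t),g[1]+r*np.sin(t),zz];u,v=w2p(c,X)
                val=im[int(round(v*4+1.5)),int(round(u*4+1.5))]
                if best is None or val<best[0]: best=(val,X[:2])
            P.append(best[1])
        P=np.array(P);A=np.c_[2*P,np.ones(len(P))];s=np.linalg.lstsq(A,(P**2).sum(1),rcond=None)[0]
        g=s[:2]
    print(c,g,np.sqrt(s[2]+g@g))
goto([.511,-.218,.12],-np.pi/2)
E
```

```text
import numpy as np, cv2
from rig import env
from scipy.spatial.transform import Rotation as Rn
from functools import lru_cache
CAL=lru_cache(None)(env.calibration)
def ray(c,u,v):
    C=CAL(c);K=C["K"]
    x=(u-K[0,2])/K[0,0];y=(v-K[1,2])/K[1,1]
top [0.5182 0.3135] 0.041001354949821274
side [0.5214 0.3141] 0.04080181580536606
t 12.75 pos [0.4861 0.0816 0.1456] shift [  2.61 -29.96   2.52] turn [ 1.569  0.01  -0.009]
```

Request:
carry_out(moves=[[0.3,-4,0.5,0.17,0,0,-1],[0.6,-8,1,0.34,0,0,-1],[1,-12,1.5,0.51,0,0,-1],[1.5,-16,2,0.68,0,0,-1],[2,-20,2.6,0.85,0,0,-1],[2.6,-24,2.6,1.03,0,0,-1],[2.6,-27,2.6,1.2,0.01,-0.01,-1],[2.6,-30,2.6,1.37,0.01,-0.01,-1],[2.6,-30,2.6,1.55,0.01,-0.01,-1],[2.6,-30,2.6,1.57,0.01,-0.01,-1]])

```text
clock: 14.0
position: [0.5117, -0.2187, 0.12]
tcp_rot: [1.209, 1.209, -1.211]
ft_force: [0.7, 0.0, 0.1]
grip_width: 0.0912
```

```bash
python3 - <<'E'
from h import *
goto([.5118,-.2178,.020],-np.pi/2);print(env.get_obs()["joint_positions"])
snap("side","p.png",(220,120,460,300),3)
E
```

```text
t 14.0 pos [ 0.5117 -0.2187  0.12  ] shift [10.    0.02 -0.1 ] turn [-0.001  0.     0.001]
[-4.24206058e-01  3.67192814e-01  1.74634167e+00 -8.45622572e-04
  1.02858159e+00 -4.22844441e-01]
```

View pics/p.png

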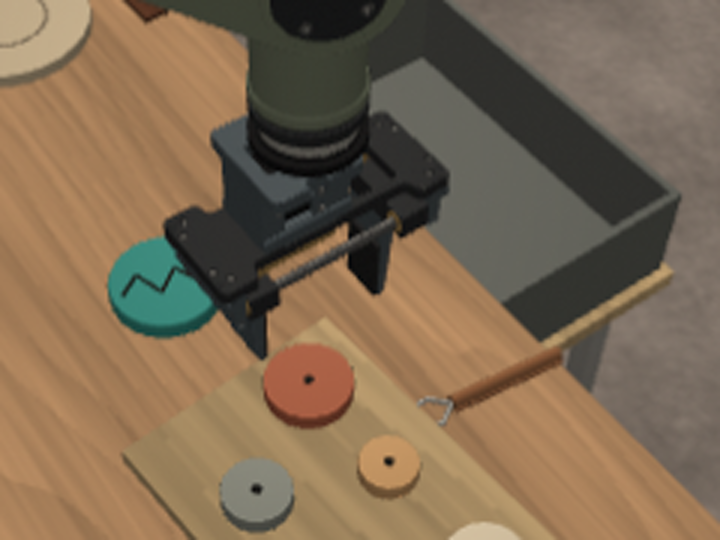

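The open fingers straddle the red disc, at crop (308,380), evenly. I go down and close.

Request:
carry_out(moves=[[3,0,-0.1,0,0,0,-1],[6,0,-0.1,0,0,0,-1],[8.5,0,-0.1,0,0,0,-1],[9.6,0,-0.1,0,0,0,-1],[10,0,-0.1,0,0,0,-1],[10,0,-0.1,0,0,0,-1],[10,0,-0.1,0,0,0,1],[10,0,-0.1,0,0,0,1],[10,0,-0.1,0,0,0,1],[10,0,-0.1,0,0,0,1]])

```text
clock: 15.3
position: [0.512, -0.2176, 0.0206]
tcp_rot: [1.209, 1.208, -1.209]
ft_force: [-0.3, -0.3, 4.4]
grip_width: 0.069
```

```bash
python3 - <<'E'
from h import *
o=env.get_obs();print(o["grip_width"],o["ft_force"]);goto([.5198,.3138,.15],-np.pi/2)
E
```

```text
0.0690312115257266 [-0.32418919 -0.2728194   4.41788306]
t 15.3 pos [ 0.512  -0.2176  0.0206] shift [-12.99   0.78 -53.13] turn [ 0.     0.001 -0.   ]
```

Request:
carry_out(moves=[[-2,0,0,0,0,0,1],[-4,0,0,0,0,0,1],[-5,0,-2,0,0,0,1],[-5,0,-5,0,0,0,1],[-5,0.2,-9,0,0,0,1],[-5,0.3,-13,0,0,0,1],[-5,0.4,-17.5,0,0,0,1],[-5,0.5,-22,0,0,0,1],[-5,0.6,-26,0,0,0,1],[-5,0.7,-29,0,0,0,1]])

```text
clock: 16.55
position: [0.5175, 0.0751, 0.0698]
tcp_rot: [1.207, 1.211, -1.21]
ft_force: [-0.4, -0.0, -0.7]
grip_width: 0.069
```

```bash
python3 - <<'E'
from h import *
goto([.5198,.3138,.070],-np.pi/2)
E
```

```text
t 16.55 pos [0.5175 0.0751 0.0698] shift [ -0.04   0.27 -23.87] turn [0.002 0.001 0.002]
```

Request:
carry_out(moves=[[0,0.1,-3,0,0,0,1],[0,0.2,-7,0,0,0,1],[0,0.2,-11,0,0,0,1],[0,0.2,-15,0,0,0,1],[0,0.2,-19,0,0,0,1],[0,0.2,-22,0,0,0,1],[0,0.2,-23.9,0,0,0,1],[0,0.2,-23.9,0,0,0,1],[0,0.2,-23.9,0,0,0,1],[0,0.2,-23.9,0,0,0,1]])

```text
clock: 17.8
position: [0.5191, 0.3129, 0.0696]
tcp_rot: [1.207, 1.21, -1.211]
ft_force: [-0.2, -1.5, -1.3]
grip_width: 0.069
```

```bash
python3 - <<'E'
from h import *
goto([.5198,.3138,.0215],-np.pi/2)
snap("side","q.png",(140,40,340,190),4)
E
```

```text
t 17.8 pos [0.5191 0.3129 0.0696] shift [ 4.81  0.08 -0.09] turn [0.    0.001 0.002]
```

View pics/q.png

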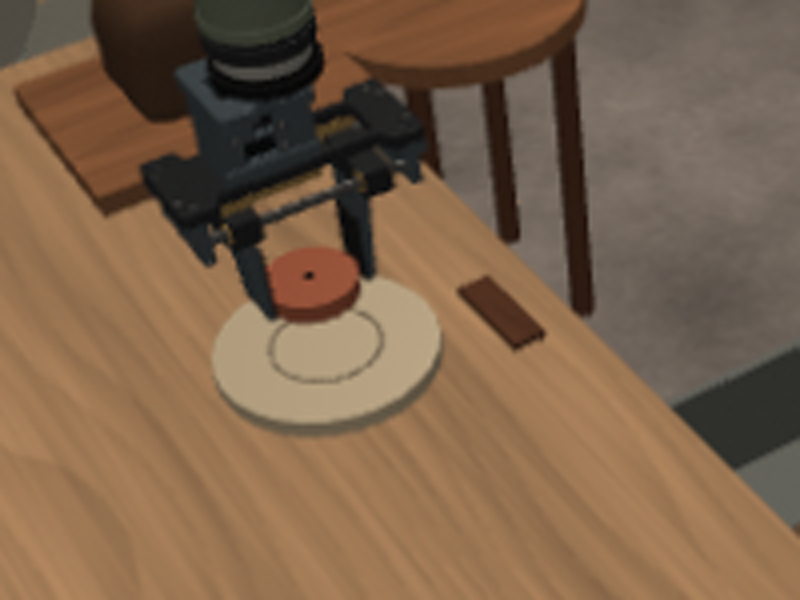

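Request:
carry_out(moves=[[1.5,0.1,-0.1,0,0,0,1],[3,0.1,-0.1,0,0,0,1],[4,0.1,-0.1,0,0,0,1],[4.6,0.1,-0.1,0,0,0,1],[4.8,0.1,-0.1,0,0,0,1],[4.9,0.1,-0.1,0,0,0,1],[4.9,0.1,-0.1,0,0,0,1],[4.9,0.1,-0.1,0,0,0,1],[4.9,0.1,-0.1,0,0,0,1],[4.9,0.1,-0.1,0,0,0,1]])

```text
clock: 19.1
position: [0.5201, 0.314, 0.0208]
tcp_rot: [1.208, 1.21, -1.211]
ft_force: [-1.5, -0.1, -1.9]
grip_width: 0.0691
```

```bash
python3 - <<'E'
from h import *
im=env.capture("side")
p=blobfit("side",im,(.5198,.3138),.031);print(p,p2w("side",*p,.031))
goto([.5198,.3138,.0205],-np.pi/2)
snap("side","r.png",(140,40,340,190),4)
E
```

```text
(np.float64(219.80434782608697), np.float64(121.44565217391305)) [0.52068387 0.31478802 0.031     ]
t 19.15 pos [0.5201 0.314  0.0208] shift [ 0.03 -0.03  0.02] turn [0.    0.001 0.002]
```

View pics/r.png

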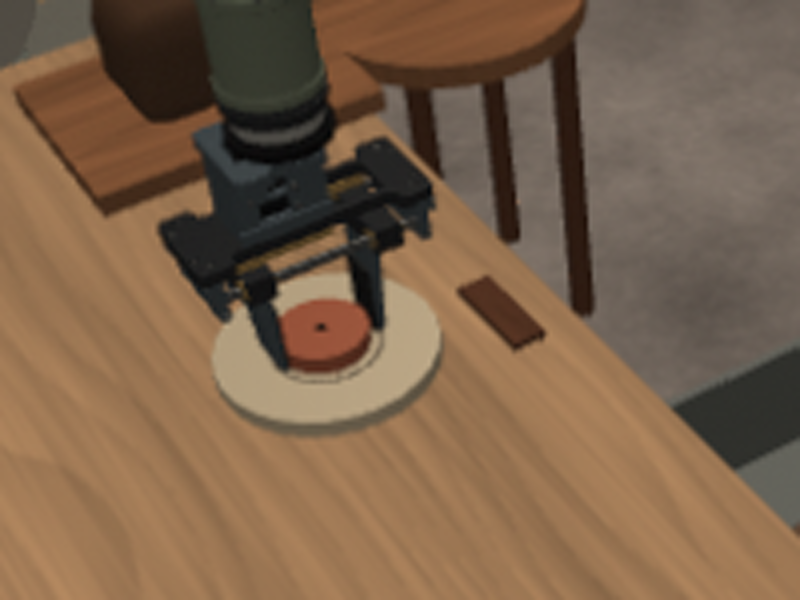

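The disc is centred in the ring to within 1 mm, so I release it and return for the cream disc.

Request:
carry_out(moves=[[0,0,0,0,0,0,-1],[0,0,0,0,0,0,-1],[0,0,0,0,0,0,-1],[-1,0,0,0,0,0,-1],[-3,0,0,0,0,0,-1],[-7,0,2,0,0,0,-1],[-10,0,7,0,0,0,-1],[-10,0,13,0,0,0,-1],[-10,0,19,0,0,0,-1],[-10,0,25,0,0,0,-1]])

```text
clock: 20.45
position: [0.5205, 0.0623, 0.1221]
tcp_rot: [1.208, 1.209, -1.209]
ft_force: [0.8, -0.1, -0.0]
grip_width: 0.0912
```

```bash
python3 - <<'E'
from h import *
goto([.5252,-.4132,.12],-np.pi/2)
E
```

```text
t 20.45 pos [0.5205 0.0623 0.1221] shift [ 0.25  0.43 47.55] turn [ 0.001  0.001 -0.   ]
```

Request:
carry_out(moves=[[0.2,0.4,6,0,0,0,-1],[0.2,0.4,12,0,0,0,-1],[0.2,0.4,18,0,0,0,-1],[0.2,0.4,24,0,0,0,-1],[0.2,0.4,30,0,0,0,-1],[0.2,0.4,36,0,0,0,-1],[0.2,0.4,42,0,0,0,-1],[0.2,0.4,46,0,0,0,-1],[0.2,0.4,47.5,0,0,0,-1],[0.2,0.4,47.5,0,0,0,-1]])

```text
clock: 21.7
position: [0.5248, -0.4127, 0.1206]
tcp_rot: [1.209, 1.209, -1.209]
ft_force: [0.1, 1.1, 1.3]
grip_width: 0.0912
```

```bash
python3 - <<'E'
from h import *
goto([.5252,-.4132,.02],-np.pi/2)
snap("side","s.png");snap("top","t.png")
E
```

```text
t 21.7 pos [ 0.5248 -0.4127  0.1206] shift [10.06  0.04  0.05] turn [-0.  0. -0.]
```

View pics/s.png

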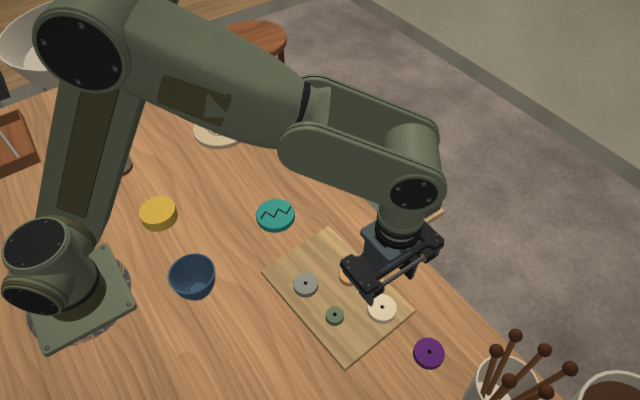

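View pics/t.png

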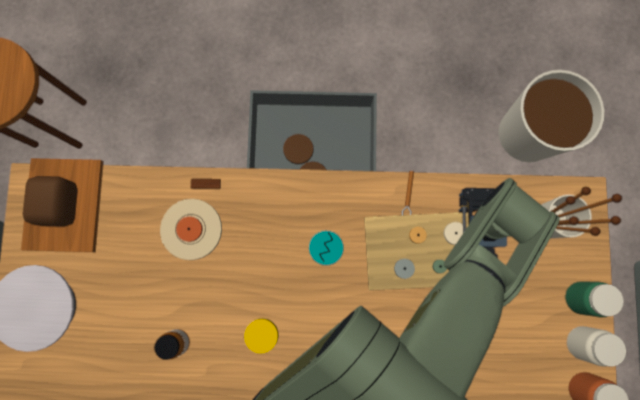

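The red disc sits in the ring at top (189,229), and the cream disc at (455,232) is still in place below the gripper. I descend and grip.

Request:
carry_out(moves=[[3,0,0,0,0,0,-1],[6,0,0,0,0,0,-1],[8.5,0,0,0,0,0,-1],[9.6,0,0,0,0,0,-1],[10,0,0,0,0,0,-1],[10,0,0,0,0,0,-1],[10,0,0,0,0,0,1],[10,0,0,0,0,0,1],[10,0,0,0,0,0,1],[10,0,0,0,0,0,1]])

```text
clock: 23.05
position: [0.5252, -0.4113, 0.021]
tcp_rot: [1.208, 1.209, -1.208]
ft_force: [0.1, 0.0, 1.1]
grip_width: 0.0612
```

```bash
python3 - <<'E'
from h import *
im=env.capture("top")
p=blobfit("top",im,(.5198,.3138),.031);print(p,p2w("top",*p,.031),"ring top .5182 .3135")
goto([.5198,.3138,.08],-np.pi/2)
E
```

```text
(np.float64(188.3259911894273), np.float64(228.44493392070484)) [0.5173302  0.31370848 0.031     ] ring top .5182 .3135
t 23.1 pos [ 0.5252 -0.4113  0.021 ] shift [ -5.91  -0.43 -72.51] turn [ 0.001  0.    -0.001]
```

Request:
carry_out(moves=[[-2,0,0,0,0,0,1],[-4.5,0,0,0,0,0,1],[-6.5,0,-2,0,0,0,1],[-7,0,-6,0,0,0,1],[-7,-0.2,-10.5,0,0,0,1],[-7,-0.2,-15,0,0,0,1],[-7,-0.2,-20,0,0,0,1],[-7,-0.3,-25,0,0,0,1],[-7,-0.3,-30,0,0,0,1],[-7,-0.4,-35,0,0,0,1]])

```text
clock: 24.35
position: [0.5194, -0.0586, 0.0911]
tcp_rot: [1.208, 1.21, -1.208]
ft_force: [0.3, 0.1, -0.8]
grip_width: 0.0612
```

```bash
python3 - <<'E'
from h import *
goto([.5203,.316,.09],-np.pi/2)
E
```

```text
t 24.35 pos [ 0.5194 -0.0586  0.0911] shift [  0.12   0.15 -37.46] turn [ 0.002 -0.    -0.   ]
```

Request:
carry_out(moves=[[0,0.1,-5,0,0,0,1],[0,0.1,-10,0,0,0,1],[0,0.1,-15,0,0,0,1],[0,0.1,-20,0,0,0,1],[0,0.1,-25,0,0,0,1],[0,0.1,-30,0,0,0,1],[0,0.1,-34,0,0,0,1],[0,0.1,-36.5,0,0,0,1],[0,0.1,-37.5,0,0,0,1],[0,0.1,-37.5,0,0,0,1]])

```text
clock: 25.6
position: [0.5195, 0.316, 0.0911]
tcp_rot: [1.207, 1.21, -1.208]
ft_force: [-0.5, -0.2, -0.8]
grip_width: 0.061
```

```bash
python3 - <<'E'
from h import *
goto([.5203,.316,.038],-np.pi/2);print(env.get_obs()["grip_width"])
im=env.capture("side")
cv2.imwrite("pics/u.png",cv2.resize(im[40:190,140:340],None,fx=4,fy=4)[:,:,::-1])
E
```

```text
t 25.6 pos [0.5195 0.316  0.0911] shift [ 5.31  0.09 -0.  ] turn [0.002 0.    0.   ]
0.06102445066140267
```

View pics/u.png

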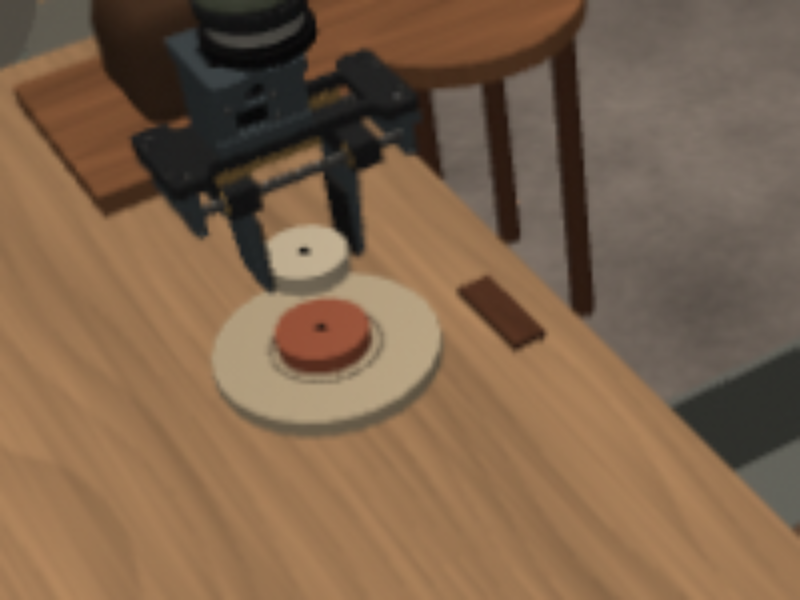

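The cream disc is held flat above the red one. I lower it.

Request:
carry_out(moves=[[1.5,0.1,0,0,0,0,1],[3,0.1,0,0,0,0,1],[4.2,0.1,0,0,0,0,1],[5,0.1,0,0,0,0,1],[5.2,0.1,0,0,0,0,1],[5.4,0.1,0,0,0,0,1],[5.4,0.1,0,0,0,0,1],[5.4,0.1,0,0,0,0,1],[5.4,0.1,0,0,0,0,1],[5.4,0.1,0,0,0,0,1]])

```text
clock: 26.9
position: [0.5206, 0.3154, 0.0372]
tcp_rot: [1.208, 1.21, -1.209]
ft_force: [-0.9, -0.2, -0.9]
grip_width: 0.0609
```

```bash
python3 - <<'E'
from h import *
im=env.capture("side")
p=blobfit("side",im,(.5198,.3138),.047);print(p,p2w("side",*p,.047),"side-frame target .521 .3145")
goto([.5203,.316,.037],-np.pi/2)
cv2.imwrite("pics/v.png",cv2.resize(im[40:190,140:340],None,fx=4,fy=4)[:,:,::-1])
E
```

```text
(np.float64(219.16856492027335), np.float64(117.17084282460137)) [0.52140143 0.31440917 0.047     ] side-frame target .521 .3145
t 26.95 pos [0.5205 0.3154 0.0372] shift [ 0.02 -0.02 -0.06] turn [0.001 0.001 0.   ]
```

View pics/v.png

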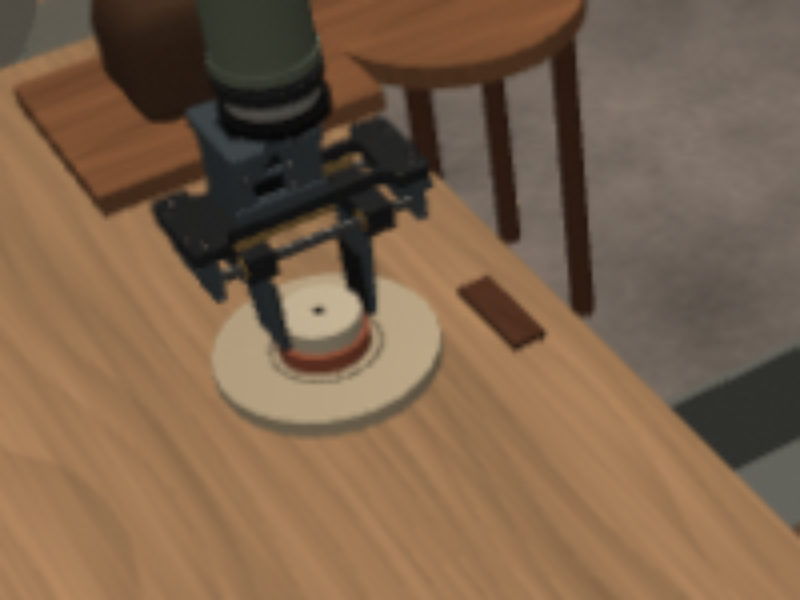

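It is aligned within 0.5 mm, so I release it and head for the blue-grey disc.

Request:
carry_out(moves=[[0,0,0,0,0,0,-1],[0,0,0,0,0,0,-1],[0,0,0,0,0,0,-1],[-1,0,0,0,0,0,-1],[-3,0,0,0,0,0,-1],[-6,0,2,0,0,0,-1],[-8.5,0,7,0,0,0,-1],[-8.5,-1,13,0,0,0,-1],[-8.5,-2,19,0,0,0,-1],[-8.5,-3,25,0,0,0,-1]])

```text
clock: 28.2
position: [0.4908, 0.0637, 0.1234]
tcp_rot: [1.208, 1.209, -1.207]
ft_force: [1.1, -0.7, 0.8]
grip_width: 0.0914
```

```bash
python3 - <<'E'
from h import *
goto([.4263,-.2739,.12],-np.pi/2)
E
```

```text
t 28.2 pos [0.4908 0.0637 0.1234] shift [ 0.35 -6.52 33.75] turn [ 0.002  0.001 -0.002]
```

Request:
carry_out(moves=[[0.3,-1.5,6,0,0,0,-0.65],[0.3,-3,12,0,0,0,-0.65],[0.3,-4.5,18,0,0,0,-0.65],[0.3,-5.5,24,0,0,0,-0.65],[0.3,-6.2,29,0,0,0,-0.65],[0.3,-6.5,32.5,0,0,0,-0.65],[0.3,-6.5,33.7,0,0,0,-0.65],[0.3,-6.5,33.7,0,0,0,-0.65],[0.3,-6.5,33.7,0,0,0,-0.65],[0.3,-6.5,33.7,0,0,0,-0.65]])

```text
clock: 29.45
position: [0.4266, -0.2722, 0.1205]
tcp_rot: [1.207, 1.21, -1.206]
ft_force: [-0.1, -0.2, -0.7]
grip_width: 0.0751
```

```bash
python3 - <<'E'
from h import *
im=env.capture("side")
for g in((.4263,-.2739),(.518,-.3105),(.4345,-.3698)):
  p=blobfit("side",im,g,.031); print(g,p2w("side",*p,.031) if p else None)
goto([.4263,-.2739,.02],-np.pi/2)
cv2.imwrite("pics/w.png",cv2.resize(im[190:390,220:460],None,fx=3,fy=3)[:,:,::-1])
im=env.capture("top");p=blobfit("top",im,(.519,.314),.047);print(p2w("top",*p,.047))
E
```

```text
(0.4263, -0.2739) [ 0.42778971 -0.27295879  0.031     ]
(0.518, -0.3105) [ 0.51977916 -0.3095769   0.031     ]
(0.4345, -0.3698) [ 0.43630182 -0.36869945  0.031     ]
t 29.5 pos [ 0.4266 -0.2724  0.1205] shift [10.05 -0.05  0.14] turn [ 0.003  0.    -0.002]
[0.5180036  0.31292485 0.047     ]
```

View pics/w.png

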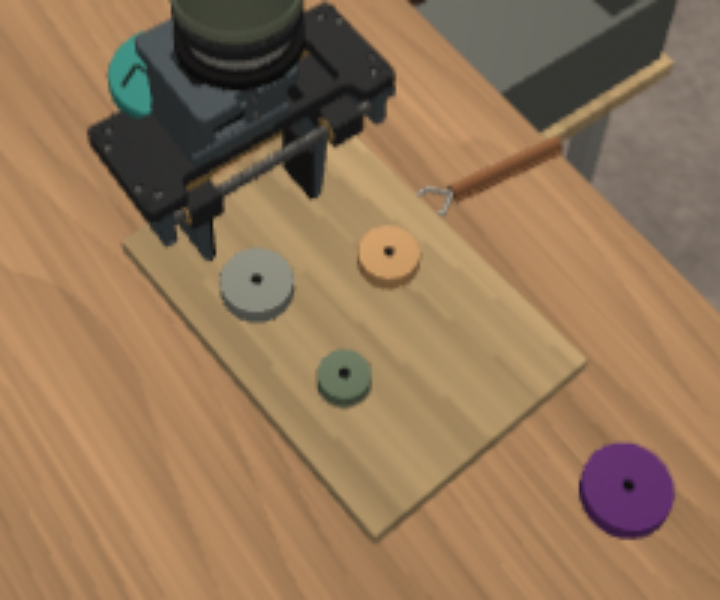

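The remaining discs are unmoved and the fingers line up with the blue-grey one.

Request:
carry_out(moves=[[3,0,0.1,0,0,0,-0.65],[6,0,0.1,0,0,0,-0.65],[8.5,0,0.1,0,0,0,-0.65],[9.6,0,0.1,0,0,0,-0.65],[10,0,0.2,0,0,0,-0.65],[10,0,0.2,0,0,0,-0.65],[10,0,0.2,0,0,0,1],[10,0,0.2,0,0,0,1],[10,0,0.2,0,0,0,1],[10,0,0.2,0,0,0,1]])

```text
clock: 30.8
position: [0.4271, -0.2748, 0.021]
tcp_rot: [1.207, 1.208, -1.206]
ft_force: [-0.7, 0.6, 4.9]
grip_width: 0.0531
```

```bash
python3 - <<'E'
from h import *
goto([.5203,.314,.115],-np.pi/2)
E
```

```text
t 30.8 pos [ 0.4271 -0.2748  0.021 ] shift [ -9.43   9.53 -58.84] turn [ 0.003  0.001 -0.002]
```

Request:
carry_out(moves=[[-2,0,0,0,0,0,1],[-4.5,0,0,0,0,0,1],[-7,0.5,-2,0,0,0,1],[-8,1.5,-6,0,0,0,1],[-8,2.5,-10.5,0,0,0,1],[-8,3.5,-15,0,0,0,1],[-8,4.5,-20,0,0,0,1],[-8,5.5,-25,0,0,0,1],[-8,6.5,-29.5,0,0,0,1],[-8,7.5,-33,0,0,0,1]])

```text
clock: 32.05
position: [0.5006, 0.0573, 0.1006]
tcp_rot: [1.206, 1.209, -1.205]
ft_force: [0.1, -0.0, -0.6]
grip_width: 0.0529
```

```bash
python3 - <<'E'
from h import *
goto([.5203,.3135,.1],-np.pi/2)
E
```

```text
t 32.05 pos [0.5006 0.0573 0.1006] shift [  0.04   2.08 -25.61] turn [ 0.004  0.001 -0.002]
```

Request:
carry_out(moves=[[0,0.8,-4,0,0,0,1],[0,1.4,-8.5,0,0,0,1],[0,1.8,-13,0,0,0,1],[0,2.1,-17.5,0,0,0,1],[0,2.1,-21.5,0,0,0,1],[0,2.1,-24.5,0,0,0,1],[0,2.1,-25.6,0,0,0,1],[0,2.1,-25.6,0,0,0,1],[0,2.1,-25.6,0,0,0,1],[0,2.1,-25.6,0,0,0,1]])

```text
clock: 33.3
position: [0.5206, 0.3123, 0.1005]
tcp_rot: [1.207, 1.208, -1.206]
ft_force: [0.2, -0.5, -1.1]
grip_width: 0.0532
```

```bash
python3 - <<'E'
from h import *
goto([.5203,.3135,.053],-np.pi/2);print(env.get_obs()["grip_width"])
im=env.capture("side")
cv2.imwrite("pics/x.png",cv2.resize(im[40:190,140:340],None,fx=4,fy=4)[:,:,::-1])
E
```

```text
t 33.3 pos [0.5206 0.3123 0.1005] shift [ 4.75 -0.04 -0.13] turn [ 0.003  0.001 -0.002]
0.05322494977743029
```

View pics/x.png

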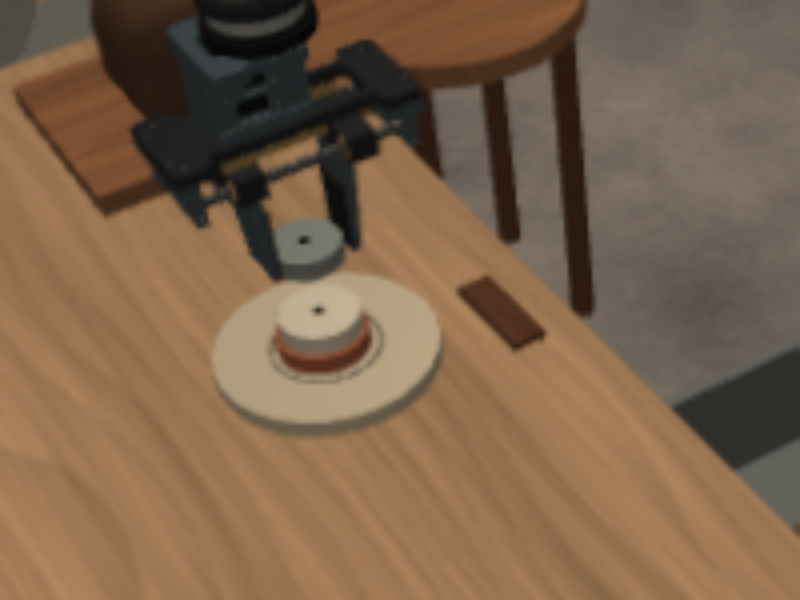

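The blue-grey disc is held flat over the two stacked ones. I lower it.

Request:
carry_out(moves=[[1.5,0,-0.1,0,0,0,1],[3,0,-0.1,0,0,0,1],[4,0,-0.1,0,0,0,1],[4.5,0,-0.1,0,0,0,1],[4.7,0,-0.1,0,0,0,1],[4.75,0,-0.1,0,0,0,1],[4.8,0,-0.1,0,0,0,1],[4.8,0,-0.1,0,0,0,1],[4.8,0,-0.1,0,0,0,1],[4.8,0,-0.1,0,0,0,1]])

```text
clock: 34.6
position: [0.521, 0.3136, 0.053]
tcp_rot: [1.208, 1.208, -1.205]
ft_force: [-0.5, -0.0, 2.5]
grip_width: 0.0532
```

```bash
python3 - <<'E'
from h import *
im=env.capture("side")
p=blobfit("side",im,(.5198,.3138),.063);print(p,p2w("side",*p,.063),"side-frame target .521 .3145")
goto([.5203,.3135,.053],-np.pi/2)
cv2.imwrite("pics/y.png",cv2.resize(im[40:190,140:340],None,fx=4,fy=4)[:,:,::-1])
E
```

```text
(np.float64(218.19172932330827), np.float64(112.65413533834587)) [0.52168079 0.31527843 0.063     ] side-frame target .521 .3145
t 34.65 pos [0.521  0.3136 0.053 ] shift [ 0.   -0.07  0.01] turn [ 0.003  0.001 -0.003]
```

View pics/y.png

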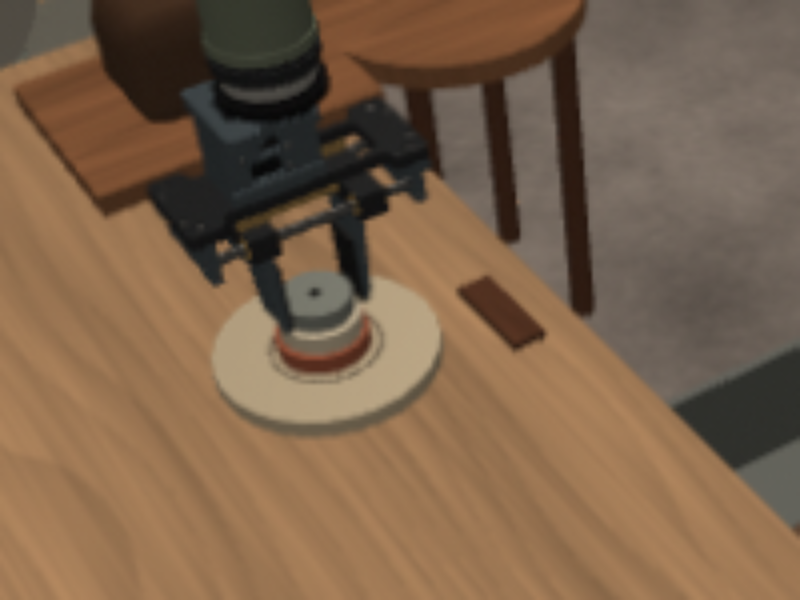

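The disc is within 1 mm of the others. I release it and go for the sandy yellow disc.

Request:
carry_out(moves=[[0,0,0,0,0,0,-0.6],[0,0,0,0,0,0,-0.6],[0,0,0,0,0,0,-0.6],[-1,0,0,0,0,0,-0.6],[-3,0,0,0,0,0,-0.6],[-6,0,2,0,0,0,-0.6],[-7,0,7,0,0,0,-0.45],[-7,0,13,0,0,0,-0.45],[-7,0,19,0,0,0,-0.45],[-7,0,25,0,0,0,-0.45]])

```text
clock: 35.9
position: [0.5218, 0.0619, 0.1241]
tcp_rot: [1.208, 1.207, -1.204]
ft_force: [0.7, -0.0, 0.5]
grip_width: 0.066
```

```bash
python3 - <<'E'
from h import *
goto([.518,-.3105,.12],-np.pi/2)
E
```

```text
t 35.9 pos [0.5218 0.0619 0.1241] shift [ 0.43 -0.52 37.24] turn [ 0.004  0.001 -0.004]
```

Request:
carry_out(moves=[[0.4,-0.4,6,0,0,0,-0.45],[0.4,-0.4,12,0,0,0,-0.45],[0.4,-0.4,18,0,0,0,-0.45],[0.4,-0.4,24,0,0,0,-0.45],[0.4,-0.4,30,0,0,0,-0.45],[0.4,-0.4,34.5,0,0,0,-0.45],[0.4,-0.4,36.8,0,0,0,-0.45],[0.4,-0.4,37.2,0,0,0,-0.45],[0.4,-0.4,37.2,0,0,0,-0.45],[0.4,-0.4,37.2,0,0,0,-0.45]])

```text
clock: 37.15
position: [0.5193, -0.3085, 0.1205]
tcp_rot: [1.207, 1.209, -1.202]
ft_force: [-0.6, 0.5, 0.5]
grip_width: 0.0661
```

```bash
python3 - <<'E'
from h import *
im=env.capture("side")
for g in((.518,-.3105),(.4345,-.3698)):
  p=blobfit("side",im,g,.031); print(g,p2w("side",*p,.031) if p else None)
goto([.518,-.3105,.02],-np.pi/2)
cv2.imwrite("pics/z.png",cv2.resize(im[190:390,220:460],None,fx=3,fy=3)[:,:,::-1])
im=env.capture("top");cv2.imwrite("pics/z2.png",cv2.resize(im[170:290,130:330],None,fx=3,fy=3)[:,:,::-1])
E
```

```text
(0.518, -0.3105) [ 0.51978753 -0.30958708  0.031     ]
(0.4345, -0.3698) [ 0.43628393 -0.3686959   0.031     ]
t 37.2 pos [ 0.5194 -0.3086  0.1205] shift [10.05 -0.18  0.18] turn [ 0.005  0.    -0.004]
```

View pics/z.png

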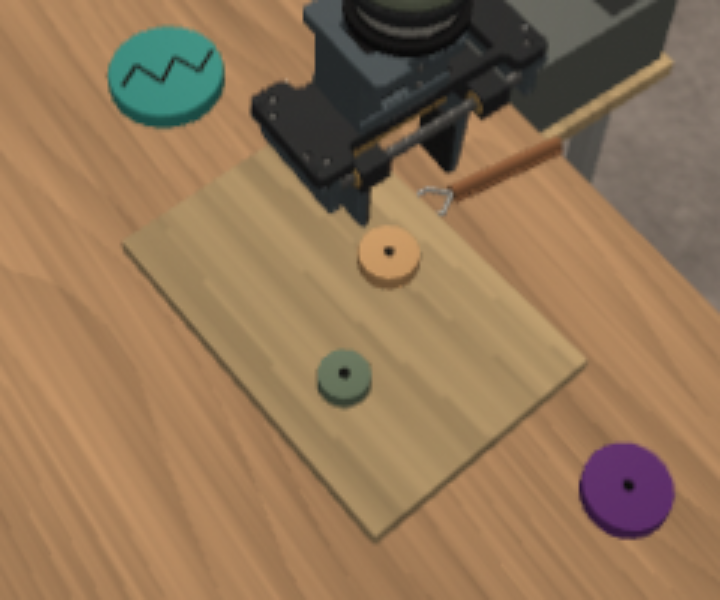

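View pics/z2.png

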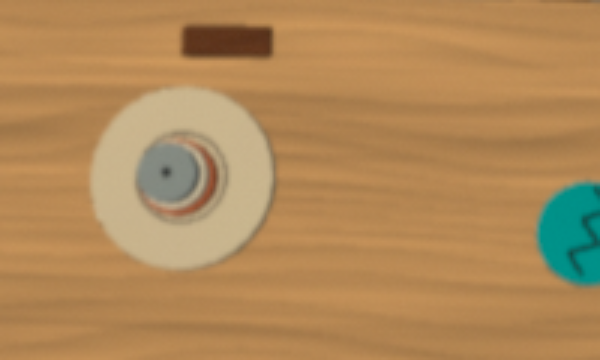

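```bash
python3 - <<'E'
from h import *
print(p2w("side",358,253.5,.006),p2w("side",366,260.5,.006),p2w("top",185.2,227.2,.063),"top target .518,.3135")
E
```

```text
[ 0.57867595 -0.26754116  0.006     ] [ 0.58186314 -0.2932915   0.006     ] [0.51769817 0.31332895 0.063     ] top target .518,.3135
```

Request:
carry_out(moves=[[3,-0.2,0.1,0,0,0,-0.45],[6,-0.2,0.1,0,0,0,-0.45],[8,-0.2,0.1,0,0,0,-0.45],[8,-0.2,0.2,0,0,0,-0.45],[8,-0.2,0.2,0,0,0,-0.45],[8,-0.2,0.2,0,0,0,-0.45],[8,-0.2,0.2,0,0,0,-0.45],[8,-0.2,0.2,0,0,0,-0.45],[8,-0.2,0.2,0,0,0,-0.45],[8,-0.2,0.2,0,0,0,-0.45]])

```text
clock: 38.5
position: [0.5177, -0.3109, 0.0405]
tcp_rot: [1.207, 1.208, -1.202]
ft_force: [1.2, -0.5, 0.3]
grip_width: 0.0661
```

```bash
python3 - <<'E'
from h import *
snap("side","aa.png",(260,180,460,330),4);goto([.518,-.3105,.02],-np.pi/2)
E
```

```text
t 38.55 pos [ 0.5177 -0.3109  0.0405] shift [ 2.05  0.02 -0.04] turn [ 0.005  0.    -0.004]
```

View pics/aa.png

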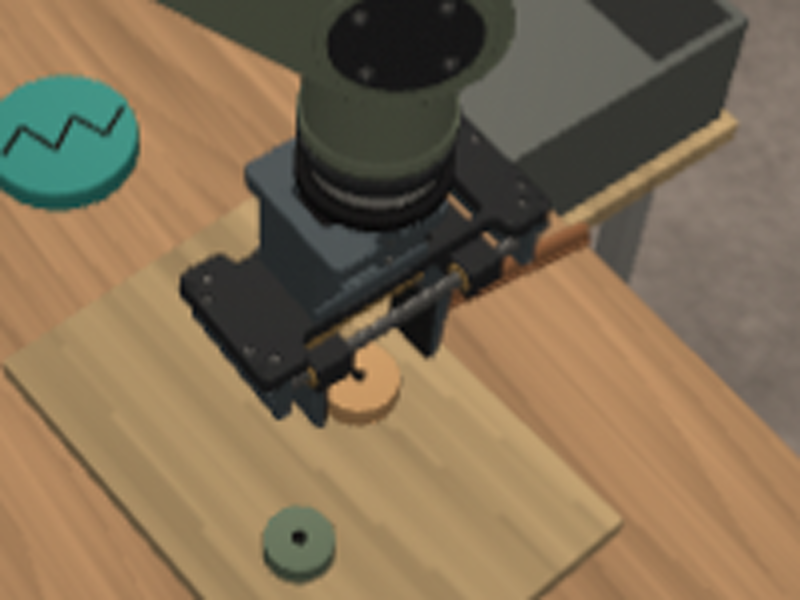

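The fingers straddle the disc, and the loop tool (x ≥ 0.578) is clear of the far finger (x ≤ 0.565). Grip.

Request:
carry_out(moves=[[1,0,0,0,0,0,-0.45],[1.7,0,0,0,0,0,-0.45],[2,0,0,0,0,0,-0.45],[2,0,0,0,0,0,-0.45],[2,0,0,0,0,0,1],[2,0,0,0,0,0,1],[2,0,0,0,0,0,1],[2,0,0,0,0,0,1],[1,0,0,0,0,0,1],[-1,0,0,0,0,0,1]])

```text
clock: 39.8
position: [0.517, -0.3105, 0.0504]
tcp_rot: [1.207, 1.211, -1.203]
ft_force: [-0.1, -0.7, -0.0]
grip_width: 0.0448
```

```bash
python3 - <<'E'
from h import *
goto([.5203,.3135,.12],-np.pi/2)
E
```

```text
t 39.8 pos [ 0.517  -0.3105  0.0504] shift [ -6.9    0.67 -62.4 ] turn [ 0.005 -0.001 -0.002]
```

Request:
carry_out(moves=[[-2,0,-1,0,0,0,1],[-4.5,0,-4,0,0,0,1],[-6.5,0.1,-8,0,0,0,1],[-6.5,0.2,-12.5,0,0,0,1],[-6.5,0.3,-17.5,0,0,0,1],[-6.5,0.4,-22.5,0,0,0,1],[-6.5,0.5,-27.5,0,0,0,1],[-6.5,0.6,-32.5,0,0,0,1],[-6.5,0.7,-37.5,0,0,0,1],[-6.5,0.7,-42,0,0,0,1]])

```text
clock: 41.05
position: [0.5216, 0.1113, 0.1165]
tcp_rot: [1.207, 1.21, -1.202]
ft_force: [0.2, -0.0, -0.8]
grip_width: 0.0449
```

```bash
python3 - <<'E'
from h import *
goto([.5205,.314,.115],-np.pi/2)
E
```

```text
t 41.05 pos [0.5216 0.1113 0.1165] shift [  0.17   0.   -20.27] turn [ 0.006 -0.001 -0.003]
```

Request:
carry_out(moves=[[0.1,0,-4,0,0,0,1],[0.1,0,-8,0,0,0,1],[0.1,-0.1,-12,0,0,0,1],[0.1,-0.1,-16,0,0,0,1],[0.1,-0.1,-19,0,0,0,1],[0.1,-0.1,-20.3,0,0,0,1],[0.1,-0.1,-20.3,0,0,0,1],[0.1,-0.1,-20.3,0,0,0,1],[0.1,-0.1,-20.3,0,0,0,1],[0.1,-0.1,-20.3,0,0,0,1]])

```text
clock: 42.3
position: [0.5196, 0.3135, 0.1158]
tcp_rot: [1.208, 1.21, -1.203]
ft_force: [0.3, 0.6, -0.0]
grip_width: 0.0449
```

```bash
python3 - <<'E'
from h import *
goto([.5205,.314,.069],-np.pi/2);print(env.get_obs()["grip_width"])
im=env.capture("side")
cv2.imwrite("pics/ab.png",cv2.resize(im[40:190,140:340],None,fx=4,fy=4)[:,:,::-1])
E
```

```text
t 42.3 pos [0.5196 0.3135 0.1158] shift [ 4.68  0.08 -0.04] turn [ 0.005 -0.001 -0.003]
0.044928645982613986
```

View pics/ab.png

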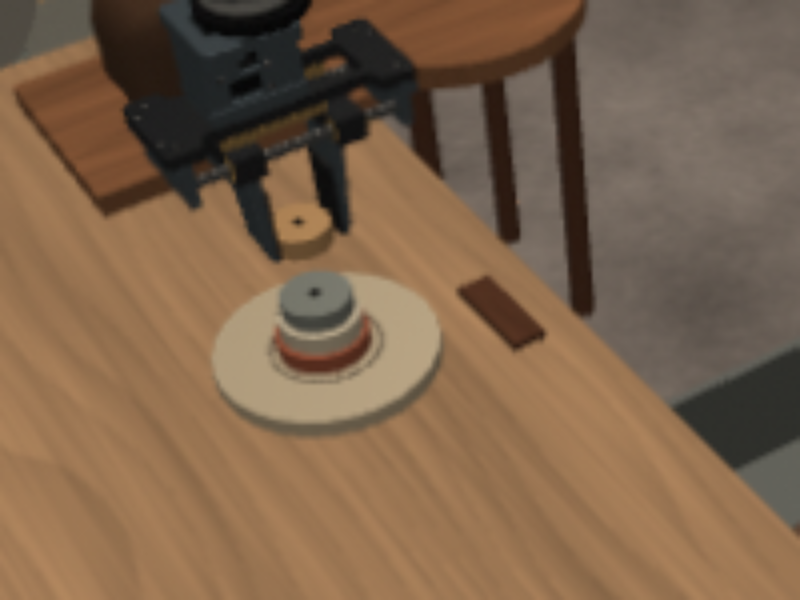

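The yellow disc is held above the three stacked ones. I lower it.

Request:
carry_out(moves=[[1.5,0.1,0,0,0,0,1],[3,0.1,0,0,0,0,1],[4,0.1,0,0,0,0,1],[4.4,0.1,0,0,0,0,1],[4.6,0.1,0,0,0,0,1],[4.7,0.1,0,0,0,0,1],[4.7,0.1,0,0,0,0,1],[4.7,0.1,0,0,0,0,1],[4.7,0.1,0,0,0,0,1],[4.7,0.1,0,0,0,0,1]])

```text
clock: 43.6
position: [0.5208, 0.3137, 0.0689]
tcp_rot: [1.208, 1.21, -1.203]
ft_force: [-0.1, 0.2, -0.4]
grip_width: 0.0455
```

```bash
python3 - <<'E'
from h import *
im=env.capture("side")
p=blobfit("side",im,(.5205,.314),.079);print(p,p2w("side",*p,.079),"side-frame target .521 .3145")
goto([.5205,.314,.069],-np.pi/2)
cv2.imwrite("pics/ac.png",cv2.resize(im[40:190,140:340],None,fx=4,fy=4)[:,:,::-1])
E
```

```text
(np.float64(217.22324159021406), np.float64(108.25382262996942)) [0.52162414 0.31532231 0.079     ] side-frame target .521 .3145
t 43.65 pos [0.5208 0.3137 0.0689] shift [-0.01 -0.02 -0.03] turn [ 0.005 -0.001 -0.003]
```

View pics/ac.png

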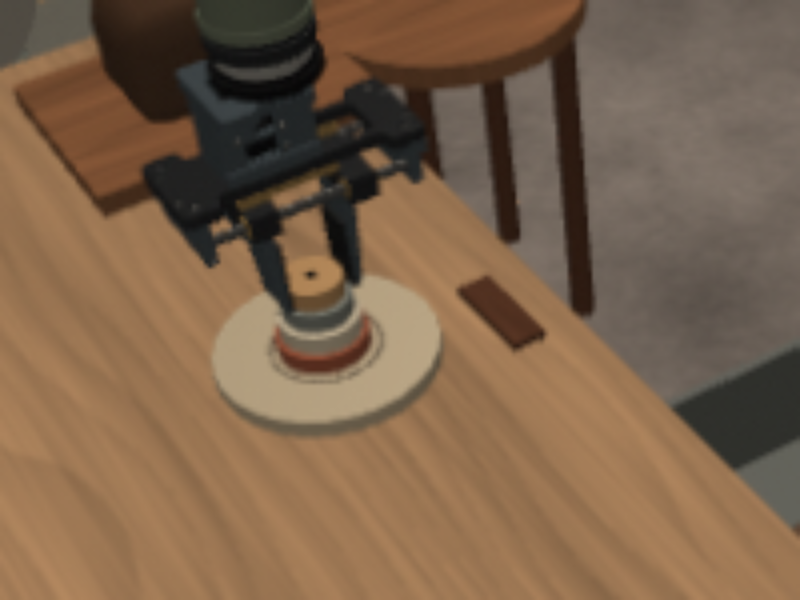

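Request:
carry_out(moves=[[0,0,0,0,0,0,-0.4],[0,0,0,0,0,0,-0.4],[0,0,0,0,0,0,-0.4],[-1,0,0,0,0,0,-0.4],[-3,0,0,0,0,0,-0.4],[-5.5,0,2,0,0,0,-0.4],[-6,0,7,0,0,0,-0.3],[-6,-1,13,0,0,0,-0.3],[-6,-2,19,0,0,0,-0.3],[-6,-3,25,0,0,0,-0.3]])

```text
clock: 44.9
position: [0.4917, 0.0618, 0.1295]
tcp_rot: [1.208, 1.209, -1.201]
ft_force: [1.1, -0.2, 0.1]
grip_width: 0.0596
```

```bash
python3 - <<'E'
from h import *
goto([.4345,-.3698,.12],-np.pi/2)
E
```

```text
t 44.9 pos [0.4917 0.0618 0.1295] shift [ 0.87 -5.97 43.13] turn [ 0.006 -0.001 -0.005]
```

Request:
carry_out(moves=[[0.9,-1,6,0,0,0,-0.3],[0.9,-2,12,0,0,0,-0.3],[0.9,-3,18,0,0,0,-0.3],[0.9,-4,24,0,0,0,-0.3],[0.9,-5,30,0,0,0,-0.3],[0.9,-5.7,36,0.006,0,-0.005,-0.3],[0.9,-6,40.5,0.006,0,-0.005,-0.3],[0.9,-6,42.8,0.006,0,-0.005,-0.3],[0.9,-6,43.1,0.006,0,-0.005,-0.3],[0.9,-6,43.1,0.006,0,-0.005,-0.3]])

```text
clock: 46.15
position: [0.4342, -0.3681, 0.1197]
tcp_rot: [1.211, 1.211, -1.208]
ft_force: [-0.5, 0.8, -0.3]
grip_width: 0.0593
```

```bash
python3 - <<'E'
from h import *
im=env.capture("side")
p=blobfit("side",im,(.436,-.369),.031); print(p2w("side",*p,.031) if p else None)
goto([.4345,-.3698,.02],-np.pi/2)
cv2.imwrite("pics/ad.png",cv2.resize(im[190:390,220:460],None,fx=3,fy=3)[:,:,::-1])
im=env.capture("top");p=blobfit("top",im,(.518,.3135),.079);print(p2w("top",*p,.079))
E
```

```text
[ 0.43622697 -0.36885575  0.031     ]
t 46.2 pos [ 0.4343 -0.3679  0.1198] shift [9.98 0.03 0.21] turn [ 0.001 -0.002  0.   ]
[0.51794704 0.31398782 0.079     ]
```

View pics/ad.png

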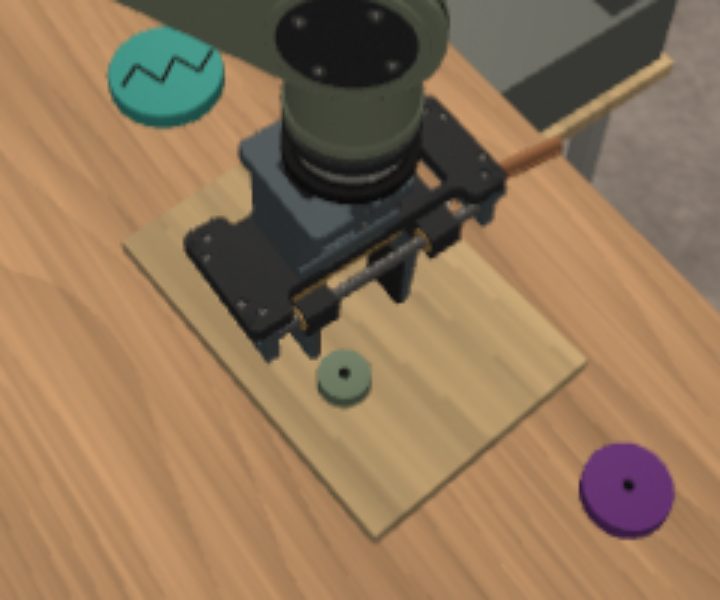

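The green disc lies between the finger lines. I descend and grip it.

Request:
carry_out(moves=[[3,0,0.1,0,0,0,-0.3],[6,0,0.1,0,0,0,-0.3],[8.5,0,0.1,0,0,0,-0.3],[9.6,0,0.1,0,0,0,-0.3],[9.9,0,0.1,0,0,0,-0.3],[9.9,0,0.1,0,0,0,-0.3],[9.9,0,0.1,0,0,0,1],[9.9,0,0.1,0,0,0,1],[9.9,0,0.1,0,0,0,1],[9.9,0,0.1,0,0,0,1]])

```text
clock: 47.5
position: [0.4346, -0.3689, 0.0213]
tcp_rot: [1.21, 1.21, -1.207]
ft_force: [0.4, 0.3, 3.3]
grip_width: 0.0372
```

```bash
python3 - <<'E'
from h import *
goto([.5205,.314,.13],-np.pi/2)
E
```

```text
t 47.5 pos [ 0.4346 -0.3689  0.0213] shift [-10.78   8.67 -68.3 ] turn [ 0.001 -0.001 -0.001]
```

Request:
carry_out(moves=[[-2,0,0,0,0,0,1],[-5,0,0,0,0,0,1],[-8,0.5,-3,0,0,0,1],[-10.8,1.5,-7,0,0,0,1],[-10.8,2.5,-12,0,0,0,1],[-10.8,3.5,-17,0,0,0,1],[-10.8,4.5,-22,0,0,0,1],[-10.8,5.5,-27,0,0,0,1],[-10.8,6.5,-32,0,0,0,1],[-10.8,7.5,-37,0,0,0,1]])

```text
clock: 48.75
position: [0.5091, 0.0026, 0.1297]
tcp_rot: [1.21, 1.21, -1.208]
ft_force: [0.2, -0.1, 0.1]
grip_width: 0.037
```

```bash
python3 - <<'E'
from h import *
goto([.5205,.315,.13],-np.pi/2)
E
```

```text
t 48.75 pos [0.5091 0.0026 0.1297] shift [ 1.000e-02  1.170e+00 -3.124e+01] turn [ 0.001 -0.001 -0.001]
```

Request:
carry_out(moves=[[0,0.5,-5,0,0,0,1],[0,1,-10,0,0,0,1],[0,1.1,-15,0,0,0,1],[0,1.1,-20,0,0,0,1],[0,1.1,-25,0,0,0,1],[0,1.1,-28.5,0,0,0,1],[0,1.1,-30.7,0,0,0,1],[0,1.1,-31.3,0,0,0,1],[0,1.1,-31.3,0,0,0,1],[0,1.1,-31.3,0,0,0,1]])

```text
clock: 50.0
position: [0.5199, 0.3143, 0.1301]
tcp_rot: [1.21, 1.209, -1.209]
ft_force: [0.8, -0.5, -0.1]
grip_width: 0.0369
```

```bash
python3 - <<'E'
from h import *
goto([.5205,.315,.0853],-np.pi/2);print(env.get_obs()["grip_width"])
im=env.capture("side")
cv2.imwrite("pics/ae.png",cv2.resize(im[40:190,140:340],None,fx=4,fy=4)[:,:,::-1])
E
```

```text
t 50.0 pos [0.5199 0.3143 0.1301] shift [ 4.48  0.06 -0.07] turn [-0. -0. -0.]
0.03689096570170616
```

View pics/ae.png

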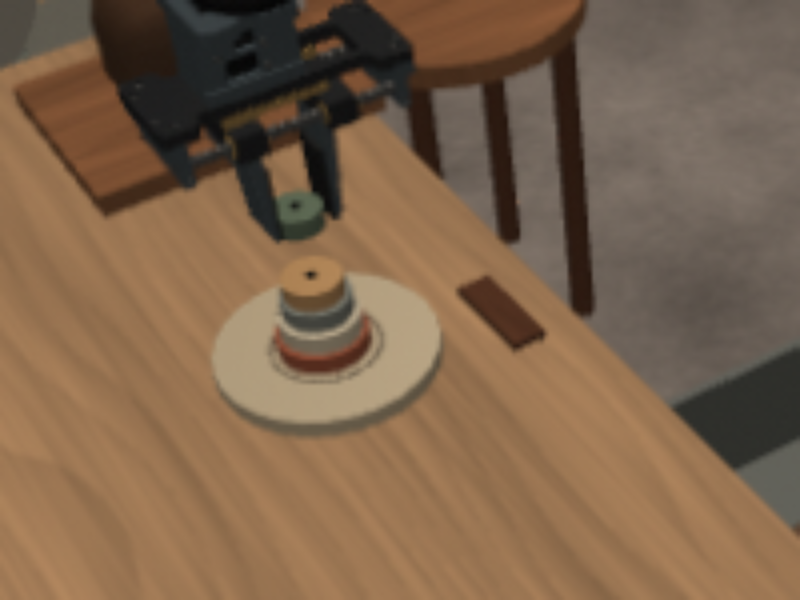

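Request:
carry_out(moves=[[1.5,0.1,-0.1,0,0,0,1],[3,0.1,-0.1,0,0,0,1],[3.9,0.1,-0.1,0,0,0,1],[4.3,0.1,-0.1,0,0,0,1],[4.4,0.1,-0.1,0,0,0,1],[4.5,0.1,-0.1,0,0,0,1],[4.5,0.1,-0.1,0,0,0,1],[4.5,0.1,-0.1,0,0,0,1],[4.5,0.1,-0.1,0,0,0,1],[4.5,0.1,-0.1,0,0,0,1]])

```text
clock: 51.3
position: [0.521, 0.3155, 0.0854]
tcp_rot: [1.21, 1.209, -1.209]
ft_force: [-0.7, -0.4, -0.1]
grip_width: 0.037
```

```bash
python3 - <<'E'
from h import *
im=env.capture("side")
p=blobfit("side",im,(.5205,.314),.095);print(p,p2w("side",*p,.095),"side-frame target .521 .3145")
goto([.5205,.315,.085],-np.pi/2)
cv2.imwrite("pics/af.png",cv2.resize(im[40:190,140:340],None,fx=4,fy=4)[:,:,::-1])
E
```

```text
(np.float64(220.82926829268294), np.float64(99.39634146341463)) [0.54127738 0.3257398  0.095     ] side-frame target .521 .3145
t 51.35 pos [0.521  0.3155 0.0854] shift [ 0.04 -0.05  0.05] turn [-0.    -0.001 -0.001]
```

View pics/af.png

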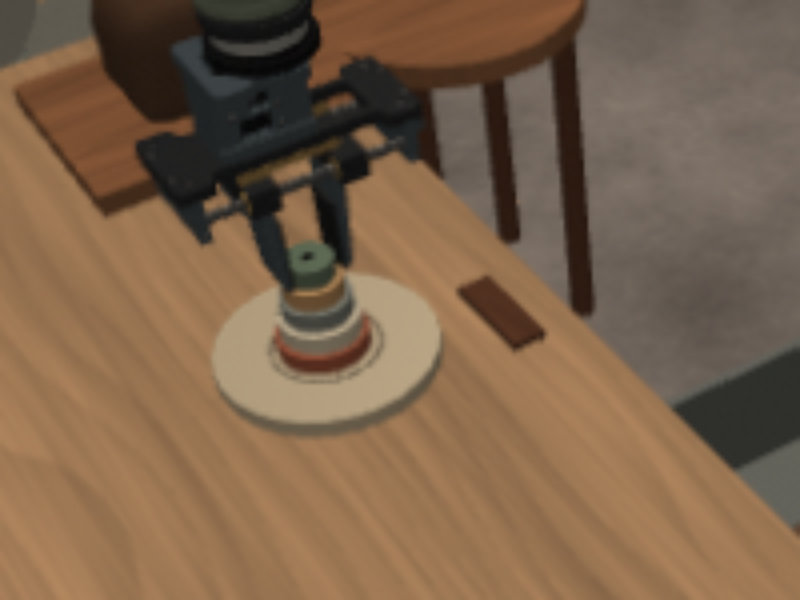

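The dot fit caught the dark finger this time. The real dot at crop (308,256) continues the line of the earlier dots: (321,327), (318,310), (314,292), (310,275). I release and retreat.

Request:
carry_out(moves=[[0,0,0,0,0,0,-0.3],[0,0,0,0,0,0,-0.3],[0,0,0,0,0,0,-0.3],[-1,0,0,0,0,0,-0.3],[-3,0,0,0,0,0,-0.3],[-6,0,2,0,0,0,-0.3],[-8,-1,7,0,0,0,-0.3],[-8,-2,13,0,0,0,-0.3],[-8,-4,19,0,0,0,-0.3],[-8,-5,24,0,0,0,-0.3]])

```text
clock: 52.6
position: [0.47, 0.0736, 0.166]
tcp_rot: [1.211, 1.208, -1.208]
ft_force: [0.4, 0.1, -0.3]
grip_width: 0.0591
```

Request:
carry_out(moves=[[0,0,5,0,0,0,-0.3],[0,0,10,0,0,0,-0.3],[0,0,15,0,0,0,-0.3],[0,0,18,0,0,0,-0.3],[0,0,20,0,0,0,-0.3],[0,0,20,0,0,0,-0.3],[0,0,20,0,0,0,-0.3],[0,0,20,0,0,0,-0.3],[0,0,20,0,0,0,-0.3],[0,0,20,0,0,0,-0.3]])

```text
clock: 53.85
position: [0.4699, -0.126, 0.1659]
tcp_rot: [1.21, 1.208, -1.207]
ft_force: [-0.0, 0.1, 0.1]
grip_width: 0.059
```

```bash
python3 - <<'E'
from h import *
for c in("top","side"):
    im=env.capture(c);cv2.imwrite(f"pics/fin_{c}.png",im[:,:,::-1])
    p=blobfit(c,im,(.52,.314),.095);print(c,p,p2w(c,*p,.095))
    for n in("rib","loop_tool"):
        for r in cen(c,n,.01)[:2]: print(n,c,r[0],np.round(r[1:3],1),r[3])
im=env.capture("side");cv2.imwrite("pics/fin_crop.png",cv2.resize(im[70:190,140:340],None,fx=4,fy=4)[:,:,::-1])
E
```

```text
top (np.float64(181.31075697211156), np.float64(225.68525896414343)) [0.51856684 0.31456665 0.095     ]
rib top 0.68 [205.7 184. ] [0.64523134 0.27844437 0.01      ]
loop_tool top 0.55 [409.  190.1] [ 0.6414679  -0.29074408  0.01      ]
side (np.float64(216.3846153846154), np.float64(103.61965811965813)) [0.52222199 0.31576149 0.095     ]
loop_tool side 0.55 [388.  246.1] [ 0.64689106 -0.2939071   0.01      ]
```

View pics/fin_top.png

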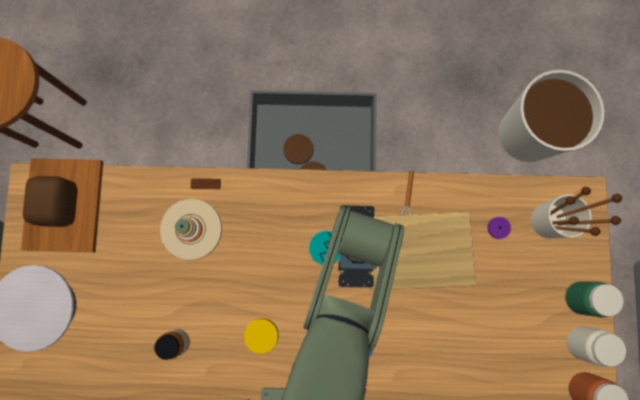

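View pics/fin_crop.png

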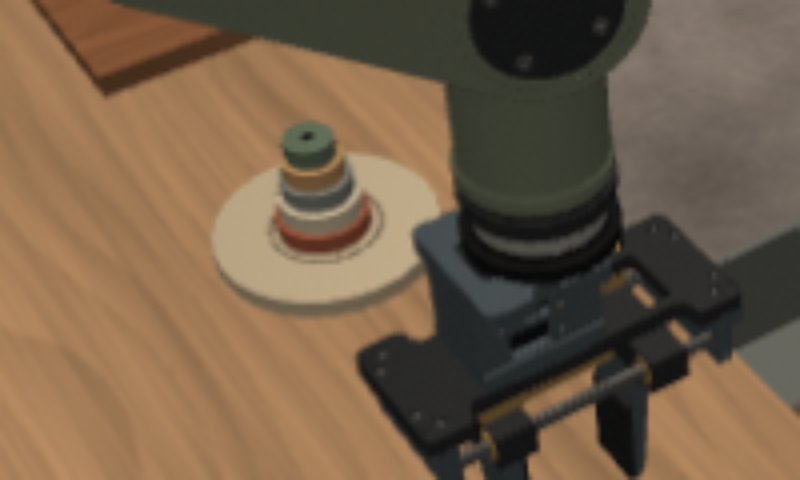

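View pics/fin_side.png

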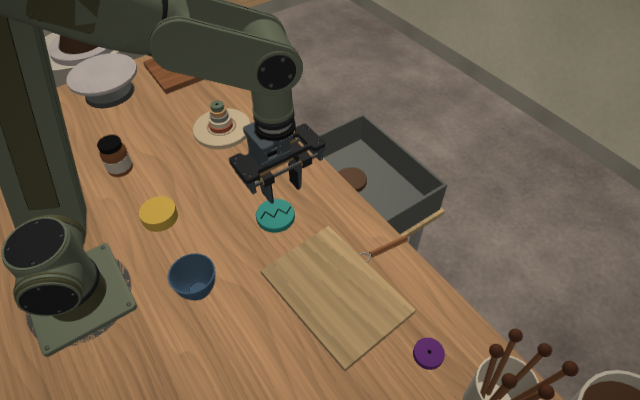

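The stack is upright and centred within about 1–2 mm. The rib (206,184) and loop tool (409,190) have not moved, and both slabs are in the tub. I hand the job in.

```bash
python3 - <<'E'
from rig import env
print(env.job_done())
E
```

```text
the job is handed in; nothing more can be done
None
```

The job is done and handed in at about 54 s, well under the 210 s limit; the interface gave no verdict.

- **Rejects:** I slid both brown slabs off the far edge. The last pictures show both lying in the reclaim tub, one partly hidden under the table edge. I saw no third reject.
- **Stack:** All five discs (70, 62, 54, 46 and 38 mm) are on the kiln plate, largest at the bottom, flat and dot side up. The top disc's dot is about 1 mm from the ring centre in the top camera and about 2 mm in the side camera.
- **Left alone:** In the top picture the rib and loop tool are where they started, within 1 mm. The turquoise and purple look-alikes were not touched.

**Checks that failed or disagreed:**
- The two cameras differ by about 3 mm in x, so I compared positions within one camera.
- One automatic dot fit caught a gripper finger instead of the dot; it was right after the gripper moved away.
- The side camera gave no detection of the rib in the last check, so only the top view confirms it.
- The last side-camera reading of the loop tool was about 7 mm off its first one. Its handle looks unmoved in the pictures and the top view agrees.

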